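# Pack the spacer pots into the case and latch it for the road

## Task

Get the spacer pots packed for the road: lift the grey cover off the black tray by its knob and stand it on the shelf beside the tray, then put every pot from the tray into the blue case. Swing the case lid fully shut and only then turn both of its side latches fully home over the lid. Finish with the grey cover set back down flat on the shelf over the empty tray, and leave the white tile and the yellow trowel where they lie.

Things in the scene. Friction and masses are not known exactly. Their poses are not given: they have to be found in the camera images.
- case: blue plastic spacer case, fixed to the shelf, 150 mm (its x) by 230 (its y) by 62 high, open-topped box with walls and floor 5 mm thick; origin at the centre of its underside on the shelf, z up, -x is its front, its lid is hinged on the +x rim. Round bosses for the latches, 18 mm across, stand against the side walls
- case_lid (a joint): the case lid, a flat plate 150 by 230 by 8 mm, hinged along the +x rim of the case. Value in rad: 0 = shut flat on the rim, grows as it opens up, 1.57 = upright, stop at 1.9. The hinge is stiff (0.17 Nm): the lid stays where it is left and a push of 1 to 3 N near its free edge moves it; it does not spring back
- lid_hinge (a point): middle of the lid's hinge line, on the lid's outer face (70.5 mm above the shelf, 75 mm behind the case's centre); turns with the lid: its x points from the free edge to the hinge, its z out of the outer face (up when shut)
- lid_edge (a point): middle of the lid's free edge, on the outer face, 150 mm from the hinge line; same axes as lid_hinge
- latch_left (a joint): black swing latch at the case's left (+y) wall: flat bar 60 x 18 x 8 mm turning level about an upright pivot, underside 74 mm above the shelf, 3 mm over the shut lid. Value in rad: 0 = bar points along the case's +x, clear of the lid; 1.57 = straight inward across the lid; stops at -0.6 (outward) and 1.62. Grows clockwise seen from above; stays where left; about 1.2 N at the tab
- latch_left_pivot (a point): on the left latch's pivot axis, at the top of its bar (81.5 mm above the shelf); its x points along the bar. In the case frame x = -30, y = +127 mm
- latch_left_tab (a point): centre of the left latch's upright tab, at its top (about 110 mm above the shelf), 43 mm from the pivot; the tab stands on the bar, 26 mm long (30 to 56 mm from the pivot), 10 mm thick, 28 mm high; x points along the bar away from the pivot
- latch_right (a joint): black swing latch at the case's right (-y) wall: flat bar 60 x 18 x 8 mm turning level about an upright pivot, underside 74 mm above the shelf, 3 mm over the shut lid. Value in rad: 0 = bar points along the case's +x, clear of the lid; 1.57 = straight inward across the lid; stops at -0.6 (outward) and 1.62. Grows counter-clockwise seen from above; stays where left; about 1.2 N at the tab
- latch_right_pivot (a point): on the right latch's pivot axis, at the top of its bar (81.5 mm above the shelf); its x points along the bar. In the case frame x = -30, y = -127 mm
- latch_right_tab (a point): centre of the right latch's upright tab, at its top (about 110 mm above the shelf), 43 mm from the pivot; the tab stands on the bar, 26 mm long (30 to 56 mm from the pivot), 10 mm thick, 28 mm high; x points along the bar away from the pivot
- tray: black open tray, fixed to the shelf, 220 mm (its x) by 110 (its y), walls 24 mm high and 5 thick, floor 5 mm thick; origin at the centre of its underside, z up. The pots stand in it in a row along its x
- cover: grey loose cover, 0.3 kg, an upside-down box open below, outside 244 mm (its x) by 134 (its y) by 62 high, walls 4 mm; origin at the centre of its open underside, z up. It stands on the shelf over the tray with 8 mm play all round, its inner ceiling 58 mm above the shelf
- cover_knob (a point): centre of the top of the cover's black oblong knob, 90 mm above the cover's underside; the knob is a block 44 mm along the cover's x, 18 mm across its y, 28 mm high
- pot0: spacer pot (2 to 4 of the four are present): closed squat round pot, 40 mm across, 48 mm high, 60 g, white with a grey cap; origin at the centre of its underside, z up through the cap
- pot1: spacer pot (2 to 4 of the four are present): closed squat round pot, 40 mm across, 48 mm high, 60 g, white with a grey cap; origin at the centre of its underside, z up through the cap
- pot2: spacer pot (2 to 4 of the four are present): closed squat round pot, 40 mm across, 48 mm high, 60 g, white with a grey cap; origin at the centre of its underside, z up through the cap
- pot3: spacer pot (2 to 4 of the four are present): closed squat round pot, 40 mm across, 48 mm high, 60 g, white with a grey cap; origin at the centre of its underside, z up through the cap
- tile: white ceramic sample tile 100 by 100 by 8 mm lying flat, not part of the job; origin at the centre of its underside
- trowel: yellow plastic margin trowel 245 mm long along its y, 50 wide, handle 24 mm high, lying flat, not part of the job; origin on its underside where blade meets handle. A black mallet, fixed, leans on the rail nearby

How it is judged:
By the outcome, as a careful person would: the job done as asked, in the order asked, and still so for the second after the job is handed in, with the robot touching nothing.
Of pot0, pot1, pot2, pot3 only 2 to 4 are there at a start; the rules pass over those that are not, and their reading is None.
At some moment in a run one of pot0, pot1, pot2, pot3, cover may be knocked a few centimetres aside while the robot is not near it.
Once in a run the grip may slacken for a moment while it holds something.
It also fails if it takes over 210 s, if anything falls off the work surface, if the arm or the gripper's body presses on something with over 40 N, if the wrist force passes 120 N, or if a joint passes its speed limit or range.

## Robot

A 6-joint arm with a two-finger parallel gripper is mounted at the origin on the work surface. World frame = base frame: x ahead of the robot, y to its left, z up, the work surface at z = 0. Lengths are in m, angles in degrees, forces in N, time in s.
With the tool pointing down it reaches from about 0.375 to 0.9 m from the base axis. Payload 3.1 kg.
Tool frame: the origin (TCP) lies on the centre line of the jaws, within the pads' length; the fingertips stand 19 mm ahead of it and the grasp point (between the pads) is the TCP; z points along the fingers, y is the direction in which the jaws open and shut (so a half turn about z gives the same grasp; the last joint's range is limited). The gripper opens to 87 mm and grips with 3 to 60 N. Pads are 19 mm wide; open, the fingers measure 117 mm over their backs; the gripper's body (75 mm by 190 mm) begins 51 mm behind the grasp point.
Start: joints at [-83.623, 30.224, 82.088, -0, 67.689, -10.227], TCP at [0.179, -0.599, 0.242] pointing down, gripper open.
Joint ranges: [-176.69, 176.69], [-43.24, 126.21], [12.49, 139.97], [-82, 262], [0, 151.66], [-163.58, 163.58]. Speed limits (degrees/s): [159.86, 159.86, 180, 180, 180, 180].

## Interface

Orientations are given as a 3x3 rotation matrix whose columns are the frame's x, y, z axes.
In Python, from rig import bot gives the robot as it stands.
- The arm moves only by the tool carry_out, never from a script. Its argument "targets" is a list of rows, each a list of 6 numbers: the shift along the tool's x, y, z each as a share of 200 mm, from -1 to 1, then the turn, a rotation vector about the tool's x, y, z each as a share of pi/2 rad, from -1 to 1. In form: [[dx, dy, dz, ax, ay, az], ...]. A call has 1 to 20 rows; each row is the pose to reach, as a shift and turn from the pose measured when the call began, along the tool's axes at that moment; what a row does not reach only later rows make up. A row lasts 1/8 s, in which the tool goes at most 62.5 mm and 10.7 degrees, less where a joint would pass 70% of its speed; a pose out of reach is approached as far as the arm can. A call with a number of a shift or a turn outside -1 to 1 is refused whole. A call with a gripper value outside its range is refused whole. "jaw" is the gripper's target within -1 to 1 (fully open at 1, half-way at 0, shut at -1), set as the call begins (left out, the last holds). The fingers move at their own pace and stop on an object; the grip force is fixed at half the most. Time passes only in rows, so rows that repeat a pose let the fingers close. It gives the time, the measured TCP pose, the force and the opening at its end, in the units of the state.
- bot.read_state(): the state, without advancing time (a new reading comes with each control period).
- bot.capture(name): name is "side" or "top" or "wrist"; returns the picture (420x560x3 uint8, blue, green, red); there is no depth.
- bot.camera_info(name): a dict with "camera_matrix" (3x3 intrinsics, pixels), "view" (4x4, takes a point from world to camera coordinates); the wrist camera has in their place "mount" (4x4, takes a point from camera to tool coordinates, whose origin is the TCP and whose axes are the flange's). Camera axes: x right, y down, z forward; pixel columns grow to the right and rows downward; lengths in m; the calibration is good to about 2 mm. The wrist camera is an equidistant fisheye: a pixel r from the principal point sees the ray r / f radians off the axis. A picture is of the moment at which its call begins: read the wrist's pose just before it. camera_info takes no time and is no camera call.
- bot.hand_in(): hands the job in, once; it reports no verdict.
The state is a dict: "time_s": time; "joint_positions": joint angles; "qvel": joint speeds; "tau": joint torques, N m; "position": TCP position; "tcp_rot": TCP orientation; "force": force on the tool from outside, world axes, zero at the start; "moment": the same for the moment, N m; "opening": opening from 0.0 (shut) to 1.0 (fully open).
Only numpy, scipy, OpenCV 4.12 (cv2) and the standard library are available. Lean on these libraries where they do the work, as an engineer would, in place of code of your own. Each camera call takes 0.05 s, during which the arm holds its last target.

## Working session

There is one attempt and no reset: what is moved stays moved. The work goes in short steps, Python scripts to look and compute and a tool call to move; the robot and the scene stay as the last step left them, time stands still between calls to the robot, and variables do not carry over. Pictures are saved under pics/ and viewed, and the job is handed in when it is done.

Besides the shell and the picture viewer there is one more tool, called by a JSON object that holds its "method" and its "body", one argument or row to a line. carry_out: Moves the arm, as the interface text tells. Shift numbers are shares of 200 mm and turn numbers shares of pi/2 rad, none past 1 either way. Its arguments: {"type":"object","properties":{"targets":{"type":"array"},"jaw":{"type":"number"}},"required":["targets"]}

```bash
ls; mkdir -p pics
python3 - <<'E'
from rig import bot
import cv2
s=bot.read_state(); print(s)
for n in ["side","top","wrist"]:
    print(n,bot.camera_info(n))
    cv2.imwrite(f"pics/a_{n}.png",bot.capture(n))
E
```

```text
pics
{'time_s': 0.0, 'joint_positions': array([-8.36242965e+01,  3.02785523e+01,  8.21563061e+01,  8.41473152e-05,
        6.76902549e+01, -1.02267272e+01]), 'qvel': array([ 0.07896792, -0.03590806, -0.06152496,  0.03744893, -0.06798557,
        0.06359542]), 'tau': array([-8.92316293e-04, -4.40043104e+01, -1.76594013e+01,  6.34066109e-02,
        5.82757720e-02, -1.55392790e-04]), 'position': array([ 0.17853658, -0.5982301 ,  0.24057649]), 'tcp_rot': array([[ 9.58310660e-01,  2.85728228e-01, -2.41137167e-04],
       [ 2.85728065e-01, -9.58308282e-01,  2.17028251e-03],
       [ 3.89027231e-04, -2.14870452e-03, -9.99997616e-01]]), 'force': array([ 0.96620315, -1.09169403, -0.03797037]), 'moment': array([-0.01967951,  0.01389155, -0.00714787]), 'opening': 1.0017014444813304}
side {'camera_matrix': array([[404.91745568,   0.        , 277.38950502],
       [  0.        , 404.91745568, 212.05370095],
       [  0.        ,   0.        ,   1.        ]]), 'view': array([[-0.98143421, -0.19169803, -0.00622507,  0.52895428],
       [-0.11590056,  0.61860985, -0.7771029 ,  0.15041348],
       [
[... 472 characters left out ...]
      [ 5.09946708e-02, -3.94937420e-03, -9.98691116e-01,
         1.33078784e+00],
       [ 0.00000000e+00,  0.00000000e+00,  0.00000000e+00,
         1.00000000e+00]])}
wrist {'camera_matrix': array([[325.1922621 ,   0.        , 282.41285275],
       [  0.        , 325.1922621 , 211.17240602],
       [  0.        ,   0.        ,   1.        ]]), 'mount': array([[-1.19328678e-03, -9.69684237e-01, -2.44358461e-01,
         6.57009146e-02],
       [ 9.99999136e-01, -1.02247283e-03, -8.25876695e-04,
        -1.23666717e-03],
       [ 5.50989725e-04, -2.44359235e-01,  9.69684619e-01,
        -1.42366498e-01],
       [ 0.00000000e+00,  0.00000000e+00,  0.00000000e+00,
         1.00000000e+00]])}
```

View pics/a_top.png

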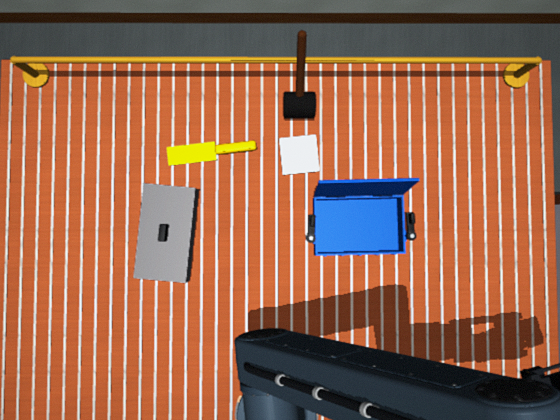

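View pics/a_side.png

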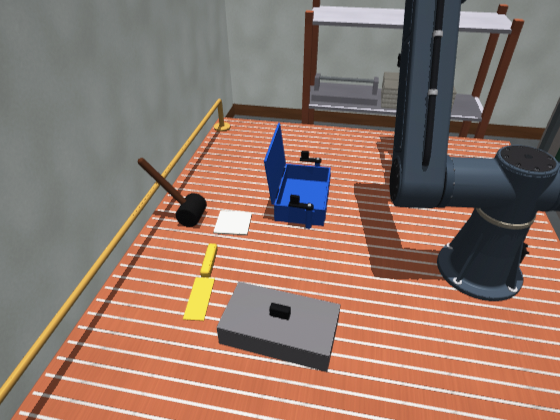

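View pics/a_wrist.png

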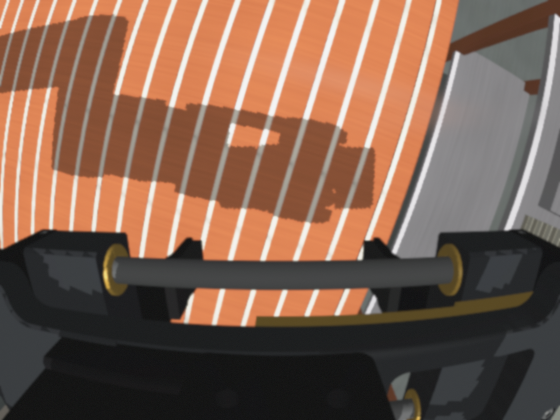

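```bash
cat > h.py <<'E'
from rig import bot
import cv2, numpy as np
def ray(n,px,st=None):
    ci=bot.camera_info(n);K=ci["camera_matrix"]
    if n=="wrist":
        f=K[0,0];dx,dy=px[0]-K[0,2],px[1]-K[1,2];r=np.hypot(dx,dy);t=r/f
        d=np.array([np.sin(t)*dx/max(r,1e-9),np.sin(t)*dy/max(r,1e-9),np.cos(t)])
        M=ci["mount"];st=st or bot.read_state();R=st["tcp_rot"];
        return R@M[:3,3]+st["position"],R@M[:3,:3]@d
    V=ci["view"];R=V[:3,:3];d=np.linalg.inv(K)@[px[0],px[1],1]
    return -R.T@V[:3,3],R.T@d
def on(n,px,z,st=None):
    o,d=ray(n,px,st);return o+d*(z-o[2])/d[2]
def proj(n,p,st=None):
    ci=bot.camera_info(n);K=ci["camera_matrix"];p=np.asarray(p,float)
    if n=="wrist":
        M=ci["mount"];st=st or bot.read_state()
        c=M[:3,:3].T@(st["tcp_rot"].T@(p-st["position"])-M[:3,3])
        rr=np.hypot(c[0],c[1]);t=np.arctan2(rr,c[2]);return K[:2,2]+K[0,0]*t*c[:2]/rr
    V=ci["view"];c=V[:3,:3]@p+V[:3,3];q=K@c;return q[:2]/q[2]
def tri(n1,p1,n2,p2,s1=None,s2=None):
    o1,d1=ray(n1,p1,s1);o2,d2=ray(n2,p2,s2);d1/=np.linalg.norm(d1);d2/=np.linalg.norm(d2)
    A=np.stack([d1,-d2],1);t=np.linalg.lstsq(A,o2-o1,rcond=None)[0]
    a=o1+d1*t[0];b=o2+d2*t[1];return (a+b)/2,np.linalg.norm(a-b)
def zoom(img,x0,y0,x1,y1,name,f=4):
    cv2.imwrite("pics/"+name,cv2.resize(img[y0:y1,x0:x1],None,fx=f,fy=f,interpolation=cv2.INTER_CUBIC))
def blobs(img,lo,hi,amin=30):
    m=cv2.inRange(cv2.cvtColor(img,cv2.COLOR_BGR2HSV),lo,hi)
    cs,_=cv2.findContours(m,cv2.RETR_EXTERNAL,cv2.CHAIN_APPROX_NONE)
    return sorted([c for c in cs if cv2.contourArea(c)>amin],key=cv2.contourArea,reverse=True)
E
python3 - <<'E'
from h import *
t=cv2.imread("pics/a_top.png");s=cv2.imread("pics/a_side.png")
zoom(t,295,165,435,270,"z_top_case.png",5)
zoom(t,125,175,205,290,"z_top_cov.png",5)
zoom(s,250,115,345,235,"z_side_case.png",5)
h=cv2.cvtColor(t,cv2.COLOR_BGR2HSV);print(h[220,180],h[260,160],h[232,163],h[225,360])
c=blobs(t[170:300,120:215],(0,0,80),(180,40,200))[0]+[120,170]
r=cv2.minAreaRect(c);print(r)
for p in cv2.boxPoints(r): print(p,on("top",p,.062))
c=blobs(t[170:300,120:215],(0,0,0),(180,255,60))
for k in c: print(cv2.minAreaRect(k+[120,170]),cv2.contourArea(k))
print(on("top",(163,232),.09))
E
```

```text
[110   5 168] [140   5 163] [113  16  64] [107 203 238]
((164.25807189941406, 232.81253051757812), (53.74775314331055, 96.19314575195312), 4.916565895080566)
[133.36096 278.42892] [0.36251169 0.36487821 0.062     ]
[141.6052 182.5897] [0.60694837 0.34722627 0.062     ]
[195.15518 187.19614] [0.59507895 0.2098868  0.062     ]
[186.91095 283.03534] [0.35076861 0.22886364 0.062     ]
((192.089111328125, 234.60891723632812), (3.0846152305603027, 91.54342651367188), 5.710593223571777) 185.5
((162.99998474121094, 232.0), (8.756327629089355, 16.716625213623047), 5.710593223571777) 123.5
[0.48002627 0.28469039 0.09      ]
```

View pics/z_top_case.png

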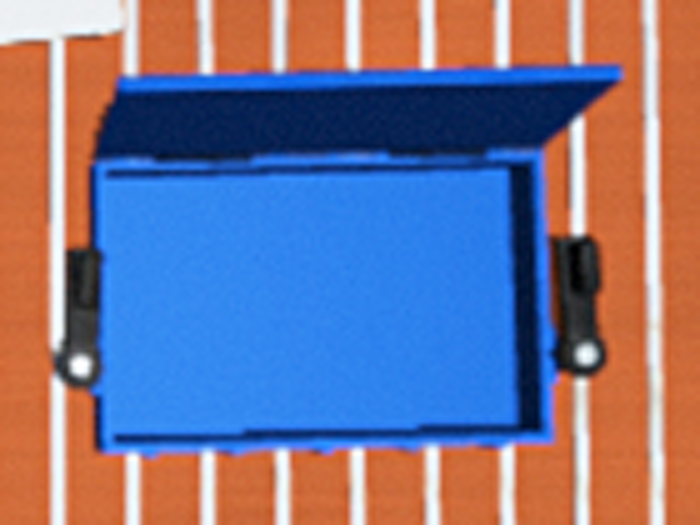

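View pics/z_top_cov.png

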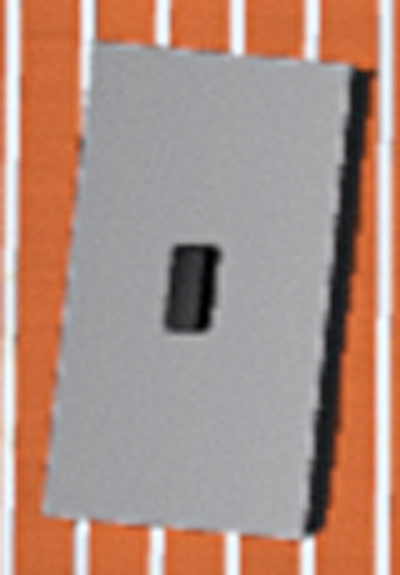

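View pics/z_side_case.png

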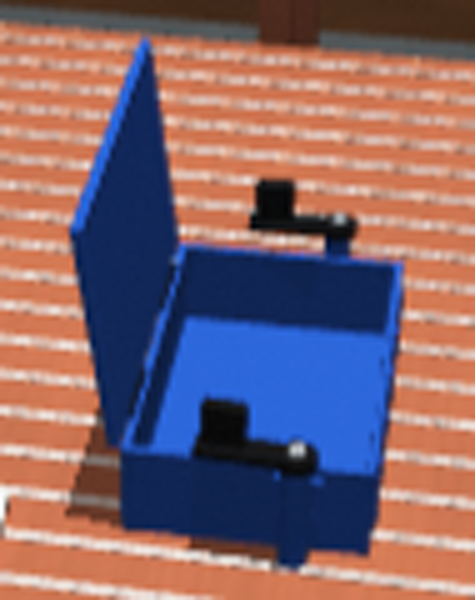

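Run:
```python
from h import *
L=on("top",(311.4,238),.0815);R=on("top",(412.2,236),.0815);print(L,R,np.linalg.norm(L-R))
d=(L-R)[:2];yaw=np.arctan2(-d[0],d[1]);print(np.degrees(yaw))
# triang with side
print(tri("top",(311.4,238),"side",(250+298/5,115+452/5)),tri("top",(412.2,236),"side",(250+341/5,115+222/5)))
m=(L+R)[:2]/2;c,s=np.cos(yaw),np.sin(yaw);ce=m+np.array([c,s])*.030;print("case",ce)
Rz=np.array([[c,-s],[s,c]])
for q in [(-.075,.115),(-.075,-.115),(.075,.115),(.075,-.115)]:
    w=ce+Rz@q;print(q,w,(proj("top",[*w,.062])-[295,165])*5,(proj("side",[*w,.062])-[250,115])*5)
# tabs
print(on("top",(295+85/5,165+278/5),.110),on("top",(295+582/5,165+262/5),.11))
# lid top edge
for p in [(119,80),(620,70)]: print(on("top",(295+p[0]/5,165+p[1]/5),.22))
print(tri("top",(295+119/5,165+80/5),"side",(250+75/5,115+235/5)),tri("top",(295+620/5,165+70/5),"side",(250+145/5,115+40/5)))
print('knob',tri("top",(163,232),"side",(281,307)))
t=cv2.imread("pics/a_top.png")
for lo,hi in [((20,100,100),(35,255,255))]:
  for c in blobs(t[100:200,150:300],lo,hi): 
    r=cv2.minAreaRect(c+[150,100]);print(r,[on("top",p,.01)[:2] for p in cv2.boxPoints(r)])
print('tile',[on("top",p,.008)[:2].round(3) for p in [(280,137),(316,135),(319,173),(283,175)]])
```

```text
[ 0.46487042 -0.0864891   0.0815    ] [ 0.46977667 -0.34035458  0.0815    ] 0.25391288796033046
1.1071708788568464
(array([ 0.4633446 , -0.08675763,  0.07989634]), np.float64(0.003062134381615952)) (array([ 0.46812535, -0.34143999,  0.07805728]), np.float64(0.0033317390794681823))
case [ 0.49731794 -0.21284217]
(-0.075, 0.115) [ 0.42010985 -0.09931283] [104.8823452  452.83039589] [371.21685297 471.60024028]
(-0.075, -0.115) [ 0.42455404 -0.32926989] [555.34486776 443.81509276] [400.3668082  258.50509466]
(0.075, 0.115) [ 0.57008185 -0.09641444] [ 98.00675668 159.48854357] [115.77021112 445.31533362]
(0.075, -0.115) [ 0.57452604 -0.3263715 ] [545.82811498 150.78239526] [177.37479527 238.83631507]
[ 0.50772547 -0.08619645  0.11      ] [ 0.51553463 -0.33141059  0.11      ]
[ 0.5934829  -0.09427679  0.22      ]
[ 0.59800869 -0.32054397  0.22      ]
(array([ 0.59302771, -0.09591913,  0.20451531]), np.float64(0.004388037417965877)) (array([ 0.59764282, -0.32428044,  0.20761914]), np.float64(0.0036037859388703334))
knob (array([0.47748533, 0.28497402, 0.08708408]), np.float64(0.00518965821218917))
((211.30258178710938, 150.80201721191406), (19.311742782592773, 89.67486572265625), 83.36748504638672) [array([0.70990319, 0.29815918]), array([0.73796348, 0.05972391]), array([0.68614599, 0.0536505 ]), array([0.65823004, 0.29163748])]
tile [array([ 0.736, -0.008]), array([ 0.741, -0.105]), array([ 0.639, -0.112]), array([ 0.633, -0.016])]
```

```bash
cat >> h.py <<'E'
from scipy.spatial.transform import Rotation as Ro
def plan(pos,yaw,show=True):
    """yaw deg of tool x, tool z down"""
    st=bot.read_state();R=st["tcp_rot"];y=np.radians(yaw)
    T=np.array([[np.cos(y),np.sin(y),0],[np.sin(y),-np.cos(y),0],[0,0,-1]])
    d=R.T@(np.asarray(pos)-st["position"])/.2
    w=Ro.from_matrix(R.T@T).as_rotvec()/(np.pi/2)
    k=max(1,abs(d).max()); kw=max(1,abs(w).max())
    print("t",round(st["time_s"],2),"pos",st["position"].round(4),"yaw",np.degrees(np.arctan2(R[1,0],R[0,0])).round(1),"F",st["force"].round(1),"op",round(st["opening"],3))
    print("row",(d/k).round(3),(w/kw).round(3),"steps k",round(k,2),round(kw,2),"rows min",round(np.linalg.norm(d)/k*.2/.0625,1),round(np.linalg.norm(w)/kw*90/10.7,1))
E
python3 -c "
from h import *
plan((.45,-.1,.34),90)"
```

```text
t 0.15 pos [ 0.1786 -0.5984  0.2408] yaw 16.6 F [-0.5  0.2  0.5] op 1.004
row [ 1.    -0.994 -0.245] [-0.001 -0.001 -0.816] steps k 2.01 1 rows min 4.6 6.9
```

{"method": "carry_out", "body": {
  "targets": [
    [0.5, -0.5, -0.25, 0, 0, -0.4],
    [1, -1, -0.5, 0, 0, -0.8],
    [1, -1, -0.5, 0, 0, -0.8],
    [1, -1, -0.5, 0, 0, -0.8],
    [1, -1, -0.5, 0, 0, -0.8],
    [1, -1, -0.5, 0, 0, -0.8],
    [1, -1, -0.5, 0, 0, -0.8],
    [1, -1, -0.5, 0, 0, -0.8]
  ]
}}

```text
time_s: 1.15
position: [0.3131, -0.3494, 0.3411]
tcp_rot: [[0.026, 1.0, -0.0], [1.0, -0.026, 0.002], [0.002, -0.0, -1.0]]
force: [1.1, 0.2, -0.3]
opening: 0.997
```

```bash
python3 -c "
from h import *
plan((.46,-.05,.34),90)"
```

```text
t 1.15 pos [ 0.3131 -0.3494  0.3411] yaw 88.5 F [ 1.1  0.2 -0.3] op 0.997
row [1.    0.459 0.005] [-0.    -0.001 -0.016] steps k 1.52 1 rows min 3.5 0.1
```

Toward the cover, turning to yaw ~176.

{"method": "carry_out", "body": {
  "targets": [
    [0.33, 0.25, 0, 0, 0, 0],
    [0.7, 0.5, 0, 0, 0, -0.1],
    [1, 0.7, 0, 0, 0, -0.2],
    [1, 0.7, 0, 0, 0, -0.3],
    [1, 0.7, 0, 0, 0, -0.4],
    [1, 0.7, 0, 0, 0, -0.4]
  ]
}}

```text
time_s: 1.9
position: [0.4583, -0.1524, 0.3411]
tcp_rot: [[-0.565, 0.825, -0.001], [0.825, 0.565, 0.002], [0.002, 0.0, -1.0]]
force: [-0.3, -1.2, -0.4]
opening: 1.001
```

```bash
python3 -c "
from h import *
plan((.479,.286,.30),175.8)"
```

```text
t 1.9 pos [ 0.4583 -0.1524  0.3411] yaw 124.4 F [-0.3 -1.2 -0.4] op 1.001
row [1.    0.757 0.12 ] [ 0.001 -0.001 -0.571] steps k 1.75 1 rows min 4.0 4.8
```

{"method": "carry_out", "body": {
  "targets": [
    [0.3, 0.23, 0, 0, 0, -0.1],
    [0.6, 0.46, 0, 0, 0, -0.2],
    [0.9, 0.7, 0, 0, 0, -0.3],
    [1, 0.76, 0, 0, 0, -0.4],
    [1, 0.76, 0, 0, 0, -0.5],
    [1, 0.76, 0, 0, 0, -0.57],
    [1, 0.76, 0, 0, 0, -0.57]
  ]
}}

```text
time_s: 2.78
position: [0.4707, 0.0978, 0.3415]
tcp_rot: [[-0.997, 0.081, -0.001], [0.081, 0.997, 0.002], [0.002, 0.002, -1.0]]
force: [0.5, -0.4, 0.5]
opening: 1.0
```

```bash
python3 -c "
from h import *
plan((.479,.286,.25),175.8)"
```

```text
t 2.77 pos [0.4707 0.0978 0.3415] yaw 175.4 F [ 0.5 -0.4  0.5] op 1.0
row [0.034 0.94  0.459] [ 0.001 -0.001 -0.005] steps k 1 1 rows min 3.4 0.0
```

{"method": "carry_out", "body": {
  "targets": [
    [0.01, 0.3, 0.1, 0, 0, 0],
    [0.02, 0.6, 0.2, 0, 0, 0],
    [0.034, 0.94, 0.4, 0, 0, 0],
    [0.034, 0.94, 0.46, 0, 0, -0.005],
    [0.034, 0.94, 0.46, 0, 0, -0.005],
    [0.034, 0.94, 0.46, 0, 0, -0.005]
  ]
}}

```text
time_s: 3.52
position: [0.4797, 0.2848, 0.2506]
tcp_rot: [[-0.997, 0.076, -0.001], [0.076, 0.997, 0.002], [0.001, 0.002, -1.0]]
force: [0.3, 0.6, 0.6]
opening: 1.002
```

Run:
```python
from h import *
plan((.479,.286,.25),175.8)
st=bot.read_state()
w=bot.capture("wrist");s=bot.capture("side");cv2.imwrite("pics/b_w.png",w);cv2.imwrite("pics/b_s.png",s)
print(proj("wrist",(.479,.286,.09),st))
```

```text
t 3.52 pos [0.4797 0.2848 0.2506] yaw 175.6 F [0.3 0.6 0.6] op 1.002
row [0.004 0.005 0.003] [ 0.001 -0.    -0.002] steps k 1 1 rows min 0.0 0.0
[282.19899563 201.58953831]
```

View pics/b_w.png

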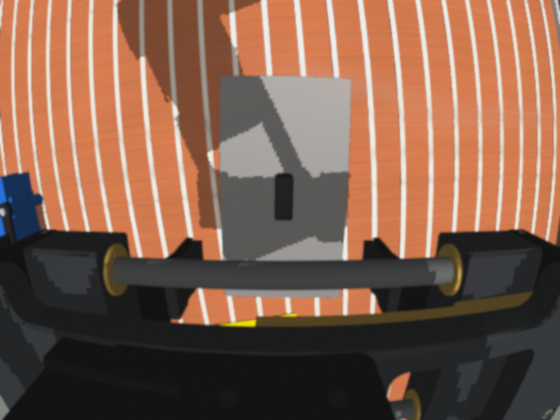

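View pics/b_s.png

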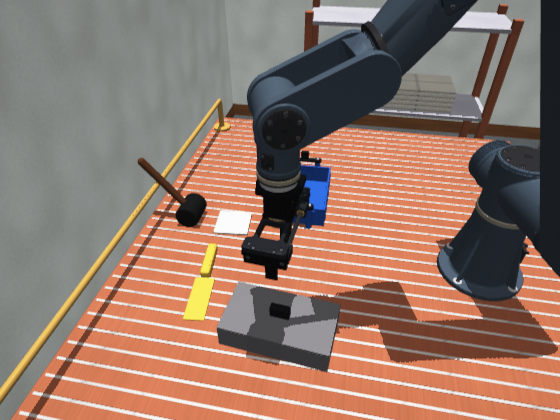

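Run:
```python
from h import *
w=cv2.imread("pics/b_w.png")
c=[k for k in blobs(w[150:235,250:330],(0,0,0),(180,255,45),200)]
for k in c:
    r=cv2.minAreaRect(k+[250,150]);print(r,cv2.contourArea(k),[on("wrist",p,.09).round(4)[:2] for p in [r[0],*cv2.boxPoints(r)]])
for p in [(220,77),(350,80)]: print(on("wrist",p,.062))
plan((.479,.286,.084),175.8)
```

```text
((283.54156494140625, 196.50173950195312), (16.777109146118164, 45.418922424316406), 2.385944128036499) 701.0 [array([0.4747, 0.2877]), array([0.496 , 0.2771]), array([0.4521, 0.2825]), array([0.454 , 0.2981]), array([0.498 , 0.2932])]
[0.35090438 0.23269341 0.062     ]
[0.36390893 0.36441268 0.062     ]
t 3.62 pos [0.4799 0.2848 0.2511] yaw 175.7 F [ 0.8 -0.7 -0.2] op 0.998
row [0.006 0.003 0.836] [ 0.002  0.    -0.002] steps k 1 1 rows min 2.7 0.0
```

{"method": "carry_out", "body": {
  "targets": [
    [0.02, 0.007, 0.25, 0, 0, 0.01],
    [0.02, 0.007, 0.5, 0, 0, 0.01],
    [0.02, 0.007, 0.7, 0, 0, 0.01],
    [0.02, 0.007, 0.8, 0, 0, 0.01],
    [0.02, 0.007, 0.833, 0, 0, 0.01],
    [0.02, 0.007, 0.833, 0, 0, 0.01],
    [0.02, 0.007, 0.833, 0, 0, 0.01]
  ]
}}

```text
time_s: 4.5
position: [0.4773, 0.2871, 0.0859]
tcp_rot: [[-0.996, 0.092, 0.003], [0.092, 0.996, 0.004], [-0.003, 0.004, -1.0]]
force: [0.1, 0.7, 0.9]
opening: 1.001
```

{"method": "carry_out", "body": {
  "targets": [
    [0, 0, 0, 0, 0, 0],
    [0, 0, 0, 0, 0, 0],
    [0, 0, 0, 0, 0, 0],
    [0, 0, 0, 0, 0, 0],
    [0, 0, 0, 0, 0, 0],
    [0, 0, 0, 0, 0, 0],
    [0, 0, 0, 0, 0, 0]
  ],
  "jaw": -1
}}

```text
time_s: 5.38
position: [0.4772, 0.2871, 0.0859]
tcp_rot: [[-0.996, 0.092, 0.003], [0.092, 0.996, 0.004], [-0.003, 0.004, -1.0]]
force: [-0.5, 0.1, -1.6]
opening: 0.29
```

Run:
```python
from h import *
plan((.479,.47,.20),175)
```

```text
t 5.38 pos [0.4772 0.2871 0.0859] yaw 174.7 F [-0.5  0.1 -1.6] op 0.29
row [ 0.074  0.914 -0.567] [ 0.002  0.002 -0.003] steps k 1 1 rows min 3.4 0.0
```

{"method": "carry_out", "body": {
  "targets": [
    [0, 0, 0, 0, 0, 0],
    [0, 0, 0, 0, 0, 0],
    [0, 0, 0, 0, 0, 0],
    [0, 0, 0, 0, 0, 0]
  ],
  "jaw": -1
}}

```text
time_s: 5.88
position: [0.4772, 0.287, 0.0859]
tcp_rot: [[-0.996, 0.092, 0.003], [0.092, 0.996, 0.003], [-0.003, 0.004, -1.0]]
force: [-0.4, -0.4, 0.7]
opening: 0.205
```

{"method": "carry_out", "body": {
  "targets": [
    [0, 0, -0.05, 0, 0, 0],
    [0, 0, -0.1, 0, 0, 0],
    [0, 0, -0.2, 0, 0, 0],
    [0, 0, -0.3, 0, 0, 0],
    [0, 0, -0.4, 0, 0, 0],
    [0, 0, -0.5, 0, 0, 0],
    [0, 0, -0.5, 0, 0, 0]
  ]
}}

```text
time_s: 6.75
position: [0.4778, 0.2872, 0.1877]
tcp_rot: [[-0.996, 0.092, 0.007], [0.092, 0.996, 0.005], [-0.007, 0.006, -1.0]]
force: [0.7, -1.2, -4.7]
opening: 0.205
```

Run:
```python
from h import *
plan((.479,.47,.19),175)
w=bot.capture("side");cv2.imwrite("pics/c_s.png",w);cv2.imwrite("pics/c_t.png",bot.capture("top"))
```

```text
t 6.75 pos [0.4778 0.2872 0.1877] yaw 174.7 F [ 0.7 -1.2 -4.7] op 0.205
row [ 0.078  0.911 -0.007] [ 0.004  0.004 -0.003] steps k 1 1 rows min 2.9 0.1
```

View pics/c_s.png

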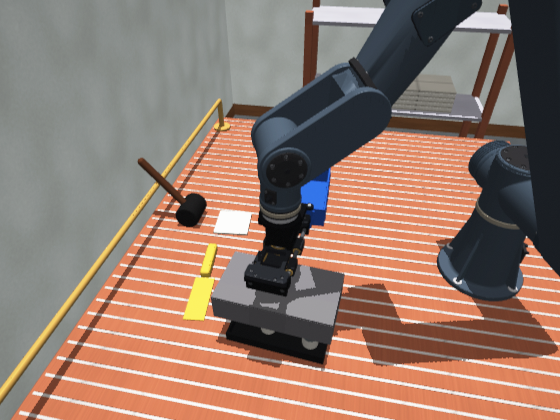

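{"method": "carry_out", "body": {
  "targets": [
    [0.02, 0.15, -0.02, 0, 0, 0],
    [0.04, 0.35, -0.02, 0, 0, 0],
    [0.06, 0.6, -0.02, 0, 0, 0],
    [0.07, 0.8, 0, 0, 0, 0],
    [0.08, 0.93, 0, 0, 0, 0],
    [0.08, 0.93, 0, 0, 0, 0],
    [0.08, 0.93, 0, 0, 0, 0]
  ]
}}

```text
time_s: 7.72
position: [0.4767, 0.4721, 0.1848]
tcp_rot: [[-0.996, 0.092, -0.0], [0.092, 0.996, 0.001], [0.0, 0.001, -1.0]]
force: [-0.4, 0.9, -3.8]
opening: 0.203
```

Run:
```python
from h import *
plan((.479,.474,.087),175)
```

```text
t 7.72 pos [0.4767 0.4721 0.1848] yaw 174.7 F [-0.4  0.9 -3.8] op 0.203
row [-0.011  0.01   0.489] [ 0.    -0.    -0.003] steps k 1 1 rows min 1.6 0.0
```

{"method": "carry_out", "body": {
  "targets": [
    [0, 0, 0.1, 0, 0, 0],
    [0, 0, 0.2, 0, 0, 0],
    [0, 0, 0.3, 0, 0, 0],
    [0, 0, 0.38, 0, 0, 0],
    [0, 0, 0.43, 0, 0, 0],
    [0, 0, 0.46, 0, 0, 0],
    [0, 0, 0.48, 0, 0, 0],
    [0, 0, 0.495, 0, 0, 0],
    [0, 0, 0.495, 0, 0, 0]
  ]
}}

```text
time_s: 8.85
position: [0.477, 0.4724, 0.0865]
tcp_rot: [[-0.996, 0.092, 0.001], [0.092, 0.996, 0.001], [-0.001, 0.001, -1.0]]
force: [-0.8, -0.2, -2.6]
opening: 0.206
```

{"method": "carry_out", "body": {
  "targets": [
    [0, 0, 0.006, 0, 0, 0],
    [0, 0, 0.006, 0, 0, 0]
  ]
}}

```text
time_s: 9.1
position: [0.477, 0.4726, 0.0862]
tcp_rot: [[-0.996, 0.091, 0.002], [0.091, 0.996, 0.002], [-0.001, 0.002, -1.0]]
force: [-2.1, -0.3, 1.8]
opening: 0.207
```

{"method": "carry_out", "body": {
  "targets": [
    [0, 0, 0, 0, 0, 0],
    [0, 0, 0, 0, 0, 0],
    [0, 0, 0, 0, 0, 0],
    [0, 0, 0, 0, 0, 0],
    [0, 0, -0.2, 0, 0, 0],
    [0, 0, -0.5, 0, 0, 0],
    [0, -0.3, -0.8, 0, 0, 0],
    [0, -0.6, -1, 0, 0, 0],
    [0, -0.92, -1, 0, 0, 0],
    [0, -0.92, -1, 0, 0, 0],
    [0, -0.92, -1, 0, 0, 0]
  ],
  "jaw": 0.4
}}

```text
time_s: 10.48
position: [0.4599, 0.2875, 0.2868]
tcp_rot: [[-0.996, 0.094, 0.003], [0.094, 0.996, 0.002], [-0.003, 0.002, -1.0]]
force: [-0.2, 0.3, 0.5]
opening: 0.704
```

Run:
```python
from h import *
plan((.479,.286,.25),175)
for n in ["side","top","wrist"]: cv2.imwrite(f"pics/d_{n}.png",bot.capture(n))
```

```text
t 10.47 pos [0.4599 0.2875 0.2868] yaw 174.6 F [-0.2  0.3  0.5] op 0.704
row [-0.095  0.001  0.184] [ 0.001  0.002 -0.005] steps k 1 1 rows min 0.7 0.0
```

View pics/d_wrist.png

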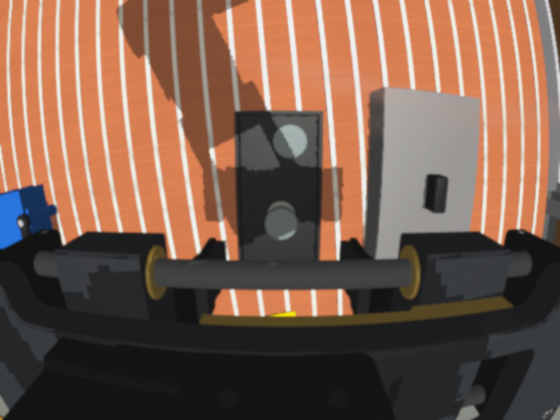

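View pics/d_side.png

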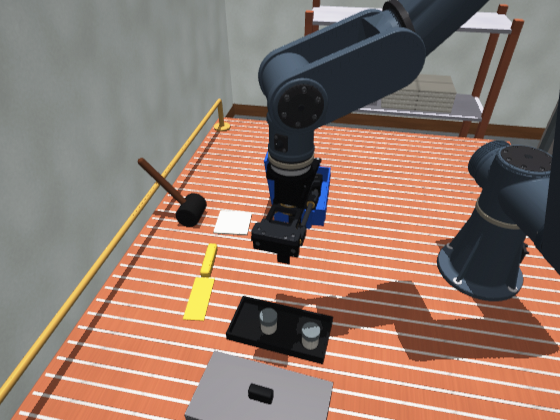

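View pics/d_top.png

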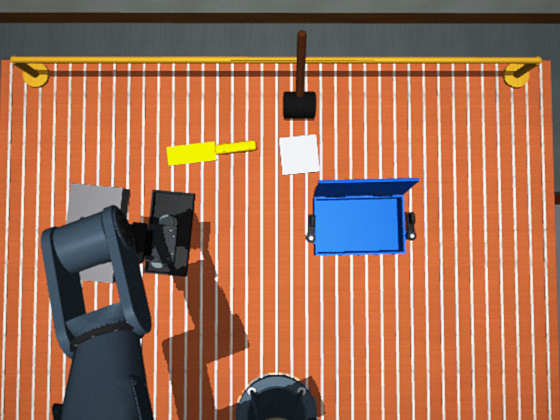

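Run:
```python
from h import *
st=bot.read_state()
w=cv2.imread("pics/d_wrist.png");s=cv2.imread("pics/d_side.png")
zoom(w,225,100,335,270,"z1.png",3);zoom(s,215,280,345,420,"z2.png",4)
for p in [(290,141),(281,220)]: print(on("wrist",p,.053,st))
for p in [(268,314),(311,329)]: print(on("side",p,.053))
for p in [(236,113),(322,111)]: print(on("wrist",p,.024,st))
```

```text
[0.40549983 0.30506812 0.053     ]
[0.49789298 0.28607318 0.053     ]
[0.50455602 0.28287687 0.053     ]
[0.40608873 0.30369066 0.053     ]
[0.3648476  0.24270743 0.024     ]
[0.37235073 0.34844529 0.024     ]
```

View pics/z1.png

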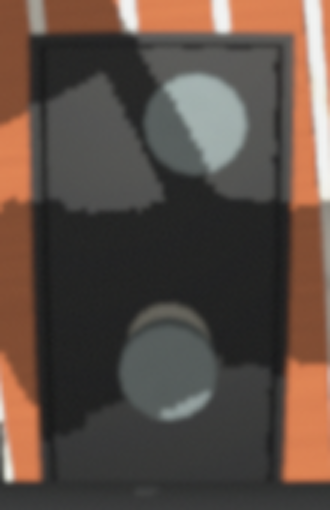

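View pics/z2.png

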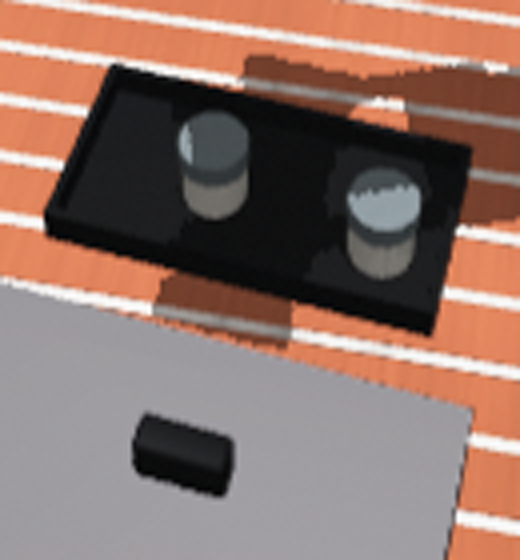

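Run:
```python
from h import *
plan((.502,.2848,.046),175)
```

```text
t 10.62 pos [0.46   0.2898 0.2857] yaw 174.8 F [0.4 0.2 0.3] op 0.701
row [-0.175 -0.007  1.   ] [ 0.001  0.001 -0.003] steps k 1.2 1 rows min 3.2 0.0
```

{"method": "carry_out", "body": {
  "targets": [
    [-0.1, -0.007, 0.2, 0, 0, 0],
    [-0.21, -0.007, 0.4, 0, 0, 0],
    [-0.21, -0.007, 0.6, 0, 0, 0],
    [-0.21, -0.007, 0.8, 0, 0, 0],
    [-0.21, -0.007, 0.9, 0, 0, 0],
    [-0.21, -0.007, 0.9, 0, 0, 0]
  ]
}}

```text
time_s: 11.38
position: [0.5007, 0.2857, 0.1033]
tcp_rot: [[-0.996, 0.09, -0.003], [0.09, 0.996, 0.001], [0.003, 0.001, -1.0]]
force: [-0.9, 0.4, -0.4]
opening: 0.704
```

Run:
```python
from h import *
plan((.502,.2848,.046),175)
```

```text
t 11.38 pos [0.5007 0.2857 0.1033] yaw 174.9 F [-0.9  0.4 -0.4] op 0.704
row [-0.008 -0.004  0.286] [ 0.    -0.002 -0.002] steps k 1 1 rows min 0.9 0.0
```

{"method": "carry_out", "body": {
  "targets": [
    [-0.007, -0.004, 0.1, 0, 0, 0],
    [-0.007, -0.004, 0.2, 0, 0, 0],
    [-0.007, -0.004, 0.26, 0, 0, 0],
    [-0.007, -0.004, 0.286, 0, 0, 0],
    [-0.007, -0.004, 0.286, 0, 0, 0]
  ]
}}

```text
time_s: 12.0
position: [0.5021, 0.2851, 0.0463]
tcp_rot: [[-0.996, 0.089, -0.002], [0.089, 0.996, 0.001], [0.002, 0.001, -1.0]]
force: [-0.1, -0.2, -0.2]
opening: 0.7
```

{"method": "carry_out", "body": {
  "targets": [
    [0, 0, 0, 0, 0, 0],
    [0, 0, 0, 0, 0, 0],
    [0, 0, 0, 0, 0, 0],
    [0, 0, 0, 0, 0, 0],
    [0, 0, 0, 0, 0, 0]
  ],
  "jaw": -1
}}

```text
time_s: 12.62
position: [0.5023, 0.285, 0.0468]
tcp_rot: [[-0.996, 0.089, -0.002], [0.089, 0.996, 0.001], [0.002, 0.001, -1.0]]
force: [-0.1, -1.1, 5.1]
opening: 0.449
```

{"method": "carry_out", "body": {
  "targets": [
    [0, 0, -0.1, 0, 0, 0],
    [0, 0, -0.3, 0, 0, 0],
    [0, 0, -0.5, 0, 0, 0],
    [0, 0, -0.7, 0, 0, 0],
    [0, -0.2, -0.72, 0, 0, 0],
    [0, -0.4, -0.72, 0, 0, 0],
    [0, -0.6, -0.72, 0, 0, -0.02],
    [0, -0.8, -0.72, 0, 0, -0.04],
    [0, -1, -0.72, 0, 0, -0.06],
    [0, -1, -0.72, 0, 0, -0.06]
  ]
}}

```text
time_s: 13.88
position: [0.4842, 0.0837, 0.1903]
tcp_rot: [[-1.0, -0.001, -0.003], [-0.001, 1.0, 0.001], [0.003, 0.001, -1.0]]
force: [0.0, -0.0, -1.3]
opening: 0.451
```

Run:
```python
from h import *
plan((.4533,-.1636,.19),181)
```

```text
t 13.88 pos [0.4842 0.0837 0.1903] yaw -180.0 F [ 0.  -0.  -1.3] op 0.451
row [ 0.126 -1.     0.001] [ 0.001 -0.002 -0.011] steps k 1.24 1 rows min 3.2 0.1
```

{"method": "carry_out", "body": {
  "targets": [
    [0.03, -0.2, 0, 0, 0, 0],
    [0.05, -0.4, 0, 0, 0, 0],
    [0.1, -0.6, 0, 0, 0, 0],
    [0.15, -0.8, 0, 0, 0, 0],
    [0.155, -1, 0, 0, 0, -0.01],
    [0.155, -1, 0, 0, 0, -0.01],
    [0.155, -1, 0, 0, 0, -0.01]
  ]
}}

```text
time_s: 14.75
position: [0.4532, -0.1152, 0.1899]
tcp_rot: [[-1.0, -0.016, -0.004], [-0.016, 1.0, 0.002], [0.004, 0.002, -1.0]]
force: [-0.1, 0.3, -0.9]
opening: 0.451
```

Run:
```python
from h import *
plan((.4533,-.1636,.19),181)
cv2.imwrite("pics/e_t.png",bot.capture("top"));cv2.imwrite("pics/e_s.png",bot.capture("side"))
```

```text
t 14.75 pos [ 0.4532 -0.1152  0.1899] yaw -179.1 F [-0.1  0.3 -0.9] op 0.451
row [ 0.003 -0.242 -0.001] [ 0.001 -0.002 -0.001] steps k 1 1 rows min 0.8 0.0
```

View pics/e_s.png

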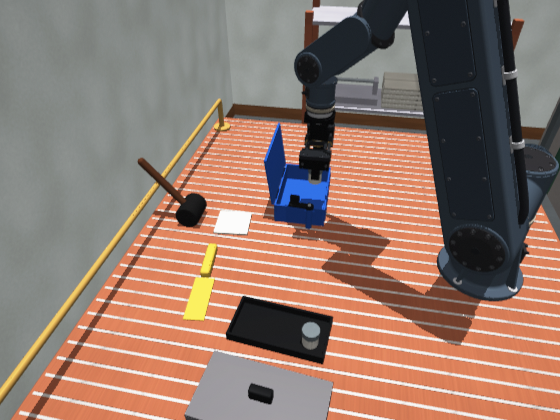

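View pics/e_t.png

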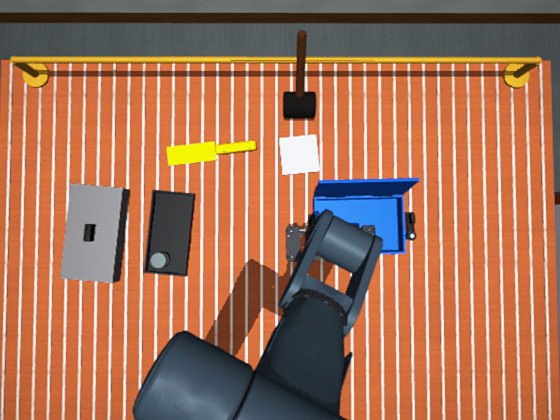

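{"method": "carry_out", "body": {
  "targets": [
    [0, -0.24, 0, 0, 0, 0],
    [0, -0.24, 0, 0, 0, 0],
    [0.001, -0.242, 0.1, 0, 0, 0],
    [0.001, -0.242, 0.25, 0, 0, 0],
    [0.001, -0.242, 0.4, 0, 0, 0],
    [0.001, -0.242, 0.55, 0, 0, 0],
    [0.001, -0.242, 0.64, 0, 0, 0],
    [0.001, -0.242, 0.69, 0, 0, 0],
    [0.001, -0.242, 0.71, 0, 0, 0],
    [0.001, -0.242, 0.71, 0, 0, 0]
  ]
}}

```text
time_s: 16.1
position: [0.4535, -0.1627, 0.0482]
tcp_rot: [[-1.0, -0.018, -0.003], [-0.018, 1.0, 0.002], [0.003, 0.002, -1.0]]
force: [0.3, 0.2, -0.6]
opening: 0.453
```

{"method": "carry_out", "body": {
  "targets": [
    [0, 0, 0.007, 0, 0, 0],
    [0, 0, 0.007, 0, 0, 0]
  ]
}}

```text
time_s: 16.35
position: [0.4538, -0.1628, 0.0472]
tcp_rot: [[-1.0, -0.018, -0.003], [-0.018, 1.0, 0.001], [0.003, 0.001, -1.0]]
force: [1.0, 0.5, -0.8]
opening: 0.45
```

{"method": "carry_out", "body": {
  "targets": [
    [0, 0, 0, 0, 0, 0],
    [0, 0, 0, 0, 0, 0],
    [0, 0, 0, 0, 0, 0],
    [0, 0, -0.2, 0, 0, 0],
    [0, 0, -0.4, 0, 0, 0],
    [0, 0, -0.7, 0, 0, 0],
    [0, 0, -0.75, 0, 0, 0],
    [0, 0.3, -0.75, 0, 0, 0],
    [0, 0.6, -0.75, 0, 0, 0],
    [0, 0.9, -0.75, 0, 0, 0],
    [0, 1, -0.75, 0, 0, 0],
    [0, 1, -0.75, 0, 0, 0]
  ],
  "jaw": 0.4
}}

```text
time_s: 17.85
position: [0.4494, 0.0384, 0.1966]
tcp_rot: [[-1.0, -0.021, -0.005], [-0.021, 1.0, 0.001], [0.005, 0.002, -1.0]]
force: [1.1, -0.8, -0.8]
opening: 0.698
```

Run:
```python
from h import *
plan((.404,.304,.20),175)
a=bot.capture("top");cv2.imwrite("pics/f_t.png",a);b=bot.capture("side");cv2.imwrite("pics/f_s.png",b)
zoom(b,215,100,415,420,"f_sz.png",2);zoom(a,50,170,430,290,"f_tz.png",2)
```

```text
t 17.85 pos [0.4494 0.0384 0.1966] yaw -178.8 F [ 1.1 -0.8 -0.8] op 0.698
row [ 0.149  1.    -0.01 ] [ 0.001 -0.003  0.069] steps k 1.33 1 rows min 3.2 0.6
```

View pics/f_sz.png

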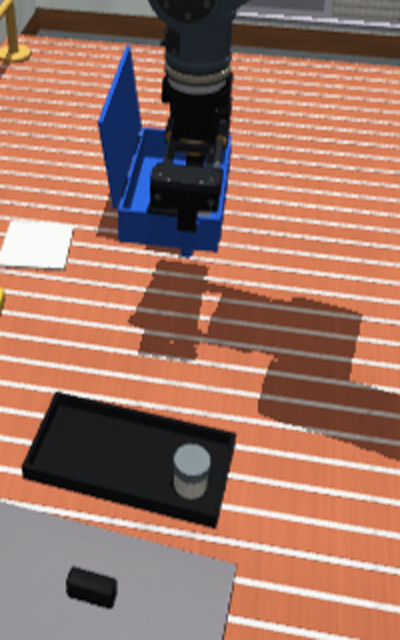

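View pics/f_tz.png

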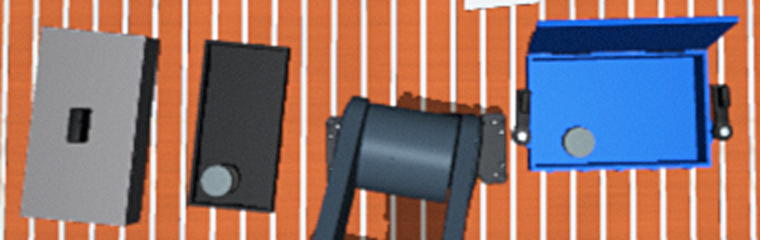

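Run:
```python
from h import *
print("potA",on("top",(158,259.5),.053),on("side",(215+192/2,100+459/2),.053))
P=[(204,39),(290,47),(274,212),(187,204)]
W=[on("top",(50+x/2,170+y/2),.024) for x,y in P];print(np.round(W,4),np.mean(W,0))
print("cover knob",on("top",(50+79/2,170+124/2),.09))
```

```text
potA [0.40998128 0.30502526 0.053     ] [0.40592818 0.30493321 0.053     ]
[[0.5927 0.3298 0.024 ]
 [0.5821 0.2163 0.024 ]
 [0.3656 0.2355 0.024 ]
 [0.3761 0.3493 0.024 ]] [0.47916594 0.28274007 0.024     ]
cover knob [0.48010586 0.46795625 0.09      ]
```

{"method": "carry_out", "body": {
  "targets": [
    [0.03, 0.3, 0, 0, 0, 0.01],
    [0.06, 0.6, 0, 0, 0, 0.03],
    [0.1, 0.8, 0, 0, 0, 0.05],
    [0.13, 1, 0, 0, 0, 0.069],
    [0.13, 1, 0, 0, 0, 0.069],
    [0.13, 1, 0, 0, 0, 0.069]
  ]
}}

```text
time_s: 18.7
position: [0.421, 0.2349, 0.1969]
tcp_rot: [[-0.996, 0.091, -0.004], [0.091, 0.996, 0.0], [0.004, -0.0, -1.0]]
force: [-0.7, -0.3, -0.5]
opening: 0.703
```

Run:
```python
from h import *
plan((.4065,.3045,.10),175)
```

```text
t 18.7 pos [0.421  0.2349 0.1969] yaw 174.8 F [-0.7 -0.3 -0.5] op 0.703
row [0.102 0.34  0.485] [-0.    -0.003 -0.002] steps k 1 1 rows min 1.9 0.0
```

{"method": "carry_out", "body": {
  "targets": [
    [0.05, 0.2, 0, 0, -0.003, 0],
    [0.102, 0.34, 0, 0, -0.003, 0],
    [0.102, 0.34, 0.2, 0, -0.003, 0],
    [0.102, 0.34, 0.4, 0, -0.003, 0],
    [0.102, 0.34, 0.48, 0, -0.003, 0],
    [0.102, 0.34, 0.48, 0, -0.003, 0]
  ]
}}

```text
time_s: 19.45
position: [0.4065, 0.3025, 0.0997]
tcp_rot: [[-0.996, 0.093, -0.003], [0.093, 0.996, -0.002], [0.002, -0.002, -1.0]]
force: [0.6, -1.0, -0.2]
opening: 0.699
```

Run:
```python
from h import *
plan((.4065,.3045,.0475),175)
st=bot.read_state();w=bot.capture("wrist");cv2.imwrite("pics/g_w.png",w)
print(proj("wrist",(.4065,.3045,.053),st))
```

```text
t 19.45 pos [0.4065 0.3025 0.0997] yaw 174.7 F [ 0.6 -1.  -0.2] op 0.699
row [0.    0.01  0.261] [-0.001 -0.002 -0.004] steps k 1 1 rows min 0.8 0.0
[284.22342642 242.24004998]
```

View pics/g_w.png

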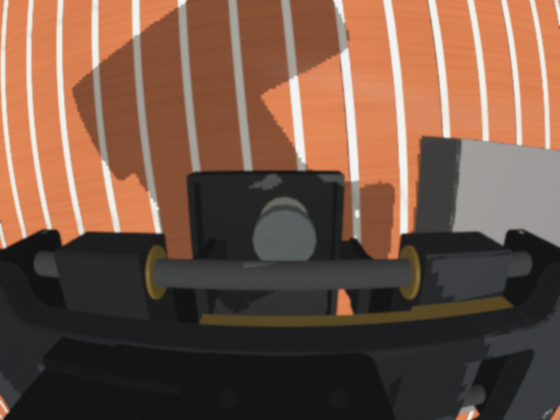

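{"method": "carry_out", "body": {
  "targets": [
    [0.006, 0.009, 0.1, 0, 0, 0],
    [0.006, 0.009, 0.2, 0, 0, 0],
    [0.006, 0.009, 0.25, 0, 0, 0],
    [0.006, 0.009, 0.262, 0, 0, 0],
    [0.006, 0.009, 0.262, 0, 0, 0]
  ]
}}

```text
time_s: 20.12
position: [0.4066, 0.305, 0.0488]
tcp_rot: [[-0.996, 0.093, 0.001], [0.093, 0.996, -0.001], [-0.001, -0.0, -1.0]]
force: [-0.0, -1.1, 0.3]
opening: 0.704
```

{"method": "carry_out", "body": {
  "targets": [
    [0, 0, 0, 0, 0, 0],
    [0, 0, 0, 0, 0, 0],
    [0, 0, 0, 0, 0, 0],
    [0, 0, 0, 0, 0, 0],
    [0, 0, 0, 0, 0, 0]
  ],
  "jaw": -1
}}

```text
time_s: 20.75
position: [0.4066, 0.3051, 0.049]
tcp_rot: [[-0.996, 0.093, 0.001], [0.093, 0.996, -0.0], [-0.001, -0.0, -1.0]]
force: [-0.4, -0.2, 3.7]
opening: 0.453
```

{"method": "carry_out", "body": {
  "targets": [
    [0, 0, -0.1, 0, 0, 0],
    [0, 0, -0.3, 0, 0, 0],
    [0, 0, -0.5, 0, 0, 0],
    [-0.05, 0, -0.7, 0, 0, 0],
    [-0.1, -0.2, -0.73, 0, 0, 0],
    [-0.2, -0.4, -0.73, 0, 0, 0],
    [-0.25, -0.6, -0.73, 0, 0, -0.02],
    [-0.25, -0.8, -0.73, 0, 0, -0.04],
    [-0.25, -1, -0.73, 0, 0, -0.07],
    [-0.25, -1, -0.73, 0, 0, -0.07]
  ]
}}

```text
time_s: 22.0
position: [0.4372, 0.0994, 0.1948]
tcp_rot: [[-1.0, -0.013, -0.0], [-0.013, 1.0, -0.001], [0.001, -0.001, -1.0]]
force: [1.1, 0.1, -0.8]
opening: 0.449
```

Run:
```python
from h import *
plan((.4553,-.2636,.19),181)
```

```text
t 22.0 pos [0.4372 0.0994 0.1948] yaw -179.3 F [ 1.1  0.1 -0.8] op 0.449
row [-0.037 -1.     0.014] [-0.    -0.    -0.003] steps k 1.82 1 rows min 3.2 0.0
```

{"method": "carry_out", "body": {
  "targets": [
    [0, -0.2, 0, 0, 0, 0],
    [0, -0.4, 0, 0, 0, 0],
    [-0.02, -0.6, 0, 0, 0, 0],
    [-0.04, -0.8, 0, 0, 0, 0],
    [-0.06, -1, 0, 0, 0, 0],
    [-0.06, -1, 0, 0, 0, 0],
    [-0.06, -1, 0, 0, 0, 0]
  ]
}}

```text
time_s: 22.88
position: [0.4514, -0.0993, 0.1946]
tcp_rot: [[-1.0, -0.012, -0.002], [-0.012, 1.0, 0.001], [0.002, 0.001, -1.0]]
force: [0.0, 0.9, -1.2]
opening: 0.45
```

Run:
```python
from h import *
plan((.4553,-.2636,.19),181)
```

```text
t 22.88 pos [ 0.4514 -0.0993  0.1946] yaw -179.3 F [ 0.   0.9 -1.2] op 0.45
row [-0.01  -0.822  0.022] [ 0.    -0.001 -0.003] steps k 1 1 rows min 2.6 0.0
```

{"method": "carry_out", "body": {
  "targets": [
    [0, -0.2, 0.02, 0, 0, 0],
    [0, -0.4, 0.02, 0, 0, 0],
    [0, -0.6, 0.02, 0, 0, 0],
    [-0.006, -0.78, 0.02, 0, 0, 0],
    [-0.006, -0.79, 0.02, 0, 0, 0],
    [-0.006, -0.79, 0.15, 0, 0, 0],
    [-0.006, -0.79, 0.3, 0, 0, 0],
    [-0.006, -0.79, 0.45, 0, 0, 0],
    [-0.006, -0.79, 0.6, 0, 0, 0],
    [-0.006, -0.79, 0.68, 0, 0, 0],
    [-0.006, -0.79, 0.715, 0, 0, 0],
    [-0.006, -0.79, 0.725, 0, 0, 0],
    [-0.006, -0.79, 0.725, 0, 0, 0]
  ]
}}

```text
time_s: 24.5
position: [0.4547, -0.2574, 0.0502]
tcp_rot: [[-1.0, -0.013, -0.001], [-0.013, 1.0, -0.0], [0.001, -0.0, -1.0]]
force: [-0.5, -0.0, -1.4]
opening: 0.451
```

{"method": "carry_out", "body": {
  "targets": [
    [0, 0, 0.006, 0, 0, 0],
    [0, 0, 0.006, 0, 0, 0]
  ]
}}

```text
time_s: 24.75
position: [0.4549, -0.2577, 0.0495]
tcp_rot: [[-1.0, -0.012, 0.0], [-0.012, 1.0, -0.001], [-0.0, -0.001, -1.0]]
force: [-0.2, -0.1, -0.4]
opening: 0.45
```

{"method": "carry_out", "body": {
  "targets": [
    [0, 0, 0, 0, 0, 0],
    [0, 0, 0, 0, 0, 0],
    [0, 0, 0, 0, 0, 0],
    [0, 0, -0.2, 0, 0, 0],
    [0, 0, -0.4, 0, 0, 0],
    [0, 0, -0.7, 0, 0, 0],
    [0, 0, -0.75, 0, 0, 0],
    [0, 0.3, -0.8, 0, 0, 0],
    [0, 0.6, -0.9, 0, 0, 0],
    [0, 0.9, -1, 0, 0, 0],
    [0, 1, -1, 0, 0, 0],
    [0, 1, -1, 0, 0, 0]
  ],
  "jaw": 0.4
}}

```text
time_s: 26.25
position: [0.4516, -0.0559, 0.2488]
tcp_rot: [[-1.0, -0.016, -0.001], [-0.016, 1.0, -0.0], [0.001, -0.0, -1.0]]
force: [1.0, -0.4, 0.5]
opening: 0.7
```

Run:
```python
from h import *
plan((.44,.1,.25),180)
a=bot.capture("top");cv2.imwrite("pics/h_t.png",a);b=bot.capture("side");cv2.imwrite("pics/h_s.png",b)
zoom(a,50,165,435,290,"h_tz.png",2)
```

```text
t 26.25 pos [ 0.4516 -0.0559  0.2488] yaw -179.1 F [ 1.  -0.4  0.5] op 0.7
row [ 0.046  0.78  -0.006] [-0.    -0.001  0.01 ] steps k 1 1 rows min 2.5 0.1
```

View pics/h_tz.png

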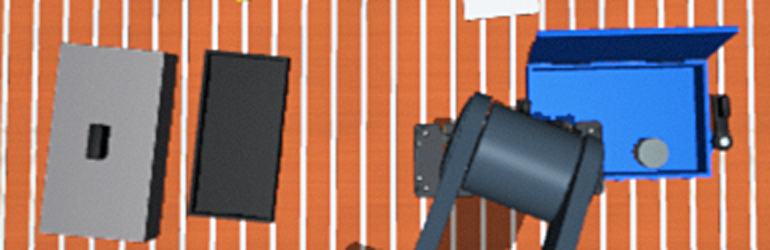

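View pics/h_s.png

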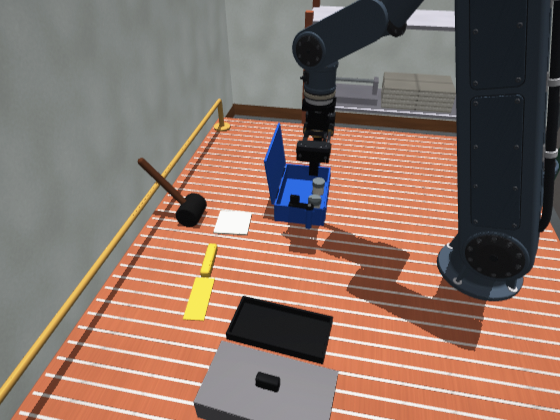

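{"method": "carry_out", "body": {
  "targets": [
    [0, 0.3, 0, 0, 0, 0],
    [0, 0.6, 0, 0, 0, 0],
    [0, 0.9, 0, 0, 0, 0],
    [0, 0.9, 0, 0, 0, 0]
  ],
  "jaw": -1
}}

```text
time_s: 26.85
position: [0.4498, 0.1244, 0.2479]
tcp_rot: [[-1.0, -0.018, -0.002], [-0.018, 1.0, -0.001], [0.002, -0.001, -1.0]]
force: [0.0, -0.7, -0.7]
opening: 0.331
```

Run:
```python
from h import *
plan((.64,.05,.30),180)
a=bot.capture("top");cv2.imwrite("pics/i_t.png",a);b=bot.capture("side");cv2.imwrite("pics/i_s.png",b)
zoom(a,295,170,430,265,"i_tz.png",5)
zoom(a,400,200,425,250,"i_r.png",12);zoom(a,300,200,325,250,"i_l.png",12)
zoom(b,250,115,345,235,"i_sz.png",5)
```

```text
t 26.85 pos [0.4498 0.1244 0.2479] yaw -179.0 F [ 0.  -0.7 -0.7] op 0.331
row [-0.944 -0.389 -0.262] [-0.    -0.001  0.011] steps k 1 1 rows min 3.4 0.1
```

View pics/i_tz.png

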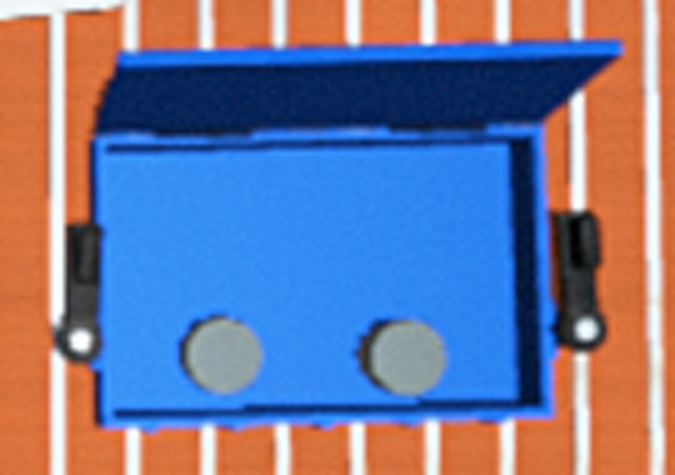

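View pics/i_sz.png

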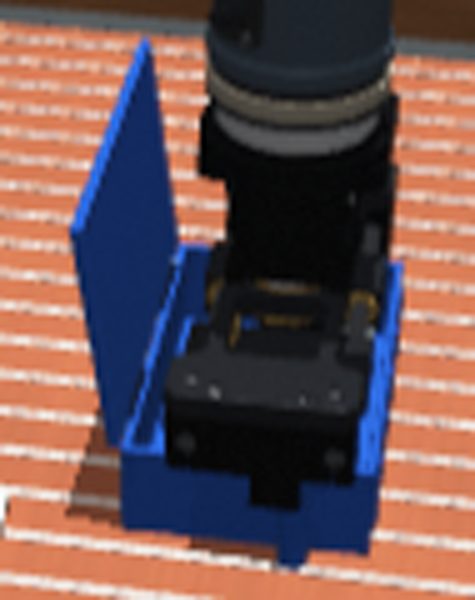

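View pics/i_r.png

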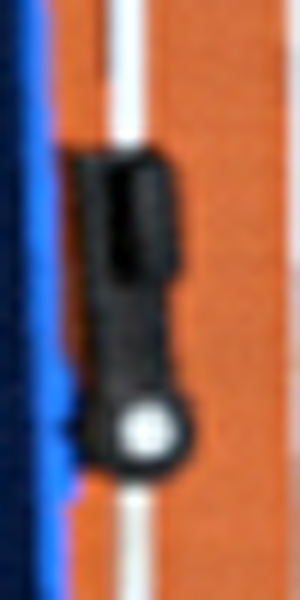

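View pics/i_l.png

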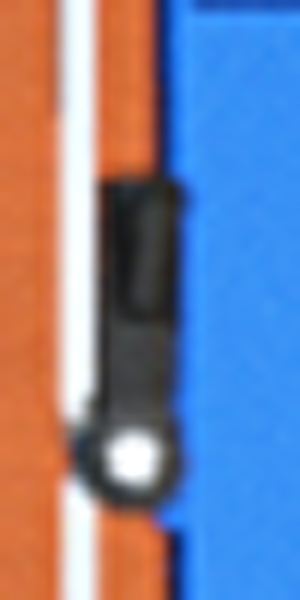

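Run:
```python
from h import *
y=np.radians(1.1);c,s=np.cos(y),np.sin(y);Rz=np.array([[c,-s],[s,c]]);ce=np.array([.4973,-.2128])
def cs(p): return (Rz.T@(p[:2]-ce)).round(4)
for n,(X0,Y0),P,T in [("R",(400,200),(148,430),(156,215)),("L",(300,200),(133,457),(146,250))]:
    print(n,"piv",cs(on("top",(X0+P[0]/12,Y0+P[1]/12),.0815)),"tab",cs(on("top",(X0+T[0]/12,Y0+T[1]/12),.11)))
for n,q in [("R",(.013,-.127)),("L",(.013,.127))]:
    w=ce+Rz@q
    for dx in (-.013,.013):
      for dy in (-.005,.005):
        w=ce+Rz@(np.array(q)+[dx,dy]);print(n,((proj("top",[*w,.11])-[400 if n=="R" else 300,200])*12).round(0),end=" ")
    print()
# lid edge
for q in [(.075,.115),(.075,-.115)]:
    w=ce+Rz@q;print("hinge",w)
print([on("top",(295+p[0]/5,170+p[1]/5),.2195).round(4) for p in [(119,53),(620,44)]])
```

```text
R piv [-0.0296 -0.1274] tab [ 0.0146 -0.1228]
L piv [-0.0302  0.1277] tab [0.0123 0.126 ]
R [203. 285.] R [154. 286.] R [199. 159.] R [150. 160.] 
L [167. 309.] L [118. 310.] L [164. 183.] L [115. 184.] 
hinge [ 0.57007847 -0.09638138]
hinge [ 0.57449388 -0.326339  ]
[array([ 0.5944, -0.0943,  0.2195]), array([ 0.5985, -0.3207,  0.2195])]
```

{"method": "carry_out", "body": {
  "targets": [
    [-0.05, -0.3, -0.05, 0, 0, 0],
    [-0.1, -0.6, -0.05, 0, 0, 0],
    [-0.2, -0.9, -0.05, 0, 0, 0],
    [-0.31, -1, -0.05, 0, 0, 0],
    [-0.31, -1, -0.05, 0, 0, 0],
    [-0.31, -1, -0.05, 0, 0, 0]
  ]
}}

```text
time_s: 27.7
position: [0.5136, -0.0786, 0.2576]
tcp_rot: [[-1.0, -0.011, -0.004], [-0.011, 1.0, -0.001], [0.004, -0.001, -1.0]]
force: [-0.3, 0.2, 1.0]
opening: 0.005
```

{"method": "carry_out", "body": {
  "targets": [
    [0, -0.3, 0, 0, 0, 0],
    [0, -0.6, 0, 0, 0, 0],
    [0, -0.7, 0, 0, 0, 0],
    [0, -0.7, 0, 0, 0, 0],
    [0, -0.7, 0, 0, 0, 0]
  ]
}}

```text
time_s: 28.32
position: [0.5144, -0.2165, 0.2575]
tcp_rot: [[-1.0, -0.012, -0.005], [-0.012, 1.0, 0.001], [0.005, 0.001, -1.0]]
force: [-0.1, 0.2, 0.2]
opening: 0.002
```

Run:
```python
from h import *
plan((.513,-.213,.106),181)
st=bot.read_state();w=bot.capture("wrist");cv2.imwrite("pics/j_w.png",w)
```

```text
t 28.32 pos [ 0.5144 -0.2165  0.2575] yaw -179.3 F [-0.1  0.2  0.2] op 0.002
row [0.003 0.017 0.758] [ 0.001 -0.003 -0.003] steps k 1 1 rows min 2.4 0.0
```

View pics/j_w.png

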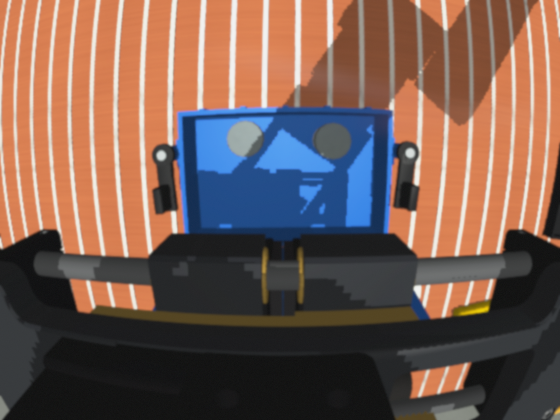

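Run:
```python
from h import *
st=bot.read_state()
w=cv2.imread("pics/j_w.png")
zoom(w,145,135,195,220,"j_r.png",7);zoom(w,380,135,430,220,"j_l.png",7)
y=np.radians(1.1);c,s=np.cos(y),np.sin(y);Rz=np.array([[c,-s],[s,c]]);ce=np.array([.4973,-.2128])
for n,q,X in [("R",-1,145),("L",1,380)]:
    for a in (0,.1):
        for r,o,z in [(0,0,.0815),(60,9,.082),(60,-9,.082),(30,5,.11),(30,-5,.11),(56,5,.11),(56,-5,.11)]:
            t=a;p=np.array([-.03+(r*np.cos(t)-o*0-o*np.sin(t)*0)/1e3, q*(.127-(r*np.sin(t)+o)/1e3)])
            print(n,a,(r,o),((proj("wrist",[*(ce+Rz@p),z],st)-[X,135])*7).round(0))
```

```text
R 0 (0, 0) [111. 148.]
R 0 (60, 9) [193. 546.]
R 0 (60, -9) [ 84. 547.]
R 0 (30, 5) [ 84. 382.]
R 0 (30, -5) [ 19. 384.]
R 0 (56, 5) [101. 567.]
R 0 (56, -5) [ 36. 568.]
R 0.1 (0, 0) [111. 148.]
R 0.1 (60, 9) [230. 544.]
R 0.1 (60, -9) [120. 545.]
R 0.1 (30, 5) [104. 381.]
R 0.1 (30, -5) [ 38. 382.]
R 0.1 (56, 5) [138. 565.]
R 0.1 (56, -5) [ 72. 565.]
L 0 (0, 0) [198. 136.]
L 0 (60, 9) [121. 534.]
L 0 (60, -9) [229. 533.]
L 0 (30, 5) [229. 369.]
L 0 (30, -5) [294. 370.]
L 0 (56, 5) [215. 554.]
L 0 (56, -5) [279. 553.]
L 0.1 (0, 0) [198. 136.]
L 0.1 (60, 9) [ 84. 532.]
L 0.1 (60, -9) [193. 531.]
L 0.1 (30, 5) [210. 368.]
L 0.1 (30, -5) [275. 369.]
L 0.1 (56, 5) [179. 552.]
L 0.1 (56, -5) [244. 551.]
```

View pics/j_r.png

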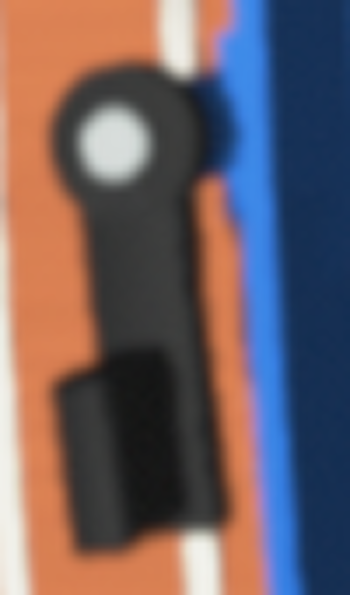

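View pics/j_l.png

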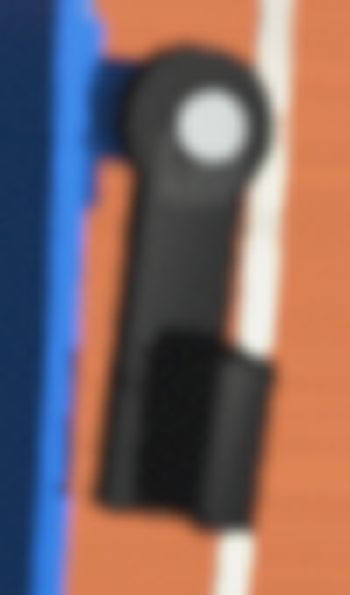

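{"method": "carry_out", "body": {
  "targets": [
    [0.003, 0.017, 0.2, 0, 0, 0],
    [0.003, 0.017, 0.4, 0, 0, 0],
    [0.003, 0.017, 0.6, 0, 0, 0],
    [0.003, 0.017, 0.758, 0, 0, 0],
    [0.003, 0.017, 0.758, 0, 0, 0],
    [0.003, -0.2, 0.758, 0, 0, 0],
    [0.003, -0.4, 0.758, 0, 0, 0],
    [0.003, -0.48, 0.758, 0, 0, 0],
    [0.003, -0.52, 0.758, 0, 0, 0],
    [0.003, -0.57, 0.758, 0, 0, 0],
    [0.003, -0.57, 0.758, 0, 0, 0]
  ]
}}

```text
time_s: 29.75
position: [0.5148, -0.3299, 0.1061]
tcp_rot: [[-1.0, -0.013, -0.005], [-0.013, 1.0, 0.001], [0.005, 0.001, -1.0]]
force: [0.1, 1.3, -0.6]
opening: 0.007
```

Run:
```python
from h import *
plan((.513,-.213,.106),181)
```

```text
t 29.75 pos [ 0.5148 -0.3299  0.1061] yaw -179.3 F [ 0.1  1.3 -0.6] op 0.007
row [0.001 0.585 0.001] [ 0.    -0.003 -0.003] steps k 1 1 rows min 1.9 0.0
```

{"method": "carry_out", "body": {
  "targets": [
    [0.01, 0.2, 0, 0, 0, 0],
    [0.01, 0.5, 0, 0, 0, 0],
    [0.01, 0.8, 0, 0, 0, 0],
    [0.01, 0.95, 0, 0, 0, 0],
    [0.01, 0.95, 0, 0, 0, 0]
  ]
}}

```text
time_s: 30.38
position: [0.5093, -0.1368, 0.1062]
tcp_rot: [[-1.0, -0.018, -0.007], [-0.018, 1.0, 0.002], [0.007, 0.002, -1.0]]
force: [-0.4, -0.7, -0.1]
opening: 0.005
```

{"method": "carry_out", "body": {
  "targets": [
    [0, 0.05, 0, 0, 0, 0],
    [0, 0.1, 0, 0, 0, 0],
    [0, 0.15, 0, 0, 0, 0],
    [0, 0.2, 0, 0, 0, 0],
    [0, 0.235, 0, 0, 0, 0],
    [0, 0.235, 0, 0, 0, 0]
  ]
}}

```text
time_s: 31.12
position: [0.5084, -0.0893, 0.1063]
tcp_rot: [[-1.0, -0.018, -0.007], [-0.018, 1.0, 0.002], [0.007, 0.002, -1.0]]
force: [0.0, -1.0, 0.2]
opening: 0.006
```

Run:
```python
from h import *
plan((.49,-.213,.26),181)
```

```text
t 31.12 pos [ 0.5084 -0.0893  0.1063] yaw -179.0 F [ 0.  -1.   0.2] op 0.006
row [ 0.109 -0.615 -0.769] [ 0.001 -0.005  0.   ] steps k 1 1 rows min 3.2 0.0
```

{"method": "carry_out", "body": {
  "targets": [
    [0.02, -0.2, -0.2, 0, -0.004, 0],
    [0.02, -0.5, -0.5, 0, -0.004, 0],
    [0.02, -0.6, -0.8, 0, -0.004, 0],
    [0.02, -0.62, -0.98, 0, -0.004, 0],
    [-0.2, -0.62, -1, 0, -0.004, 0],
    [-0.4, -0.62, -1, 0, -0.004, 0],
    [-0.68, -0.62, -1, 0, -0.004, 0],
    [-0.68, -0.62, -1, 0, -0.004, 0],
    [-0.68, -0.62, -1, 0, -0.004, 0]
  ]
}}

```text
time_s: 32.25
position: [0.6471, -0.2107, 0.3041]
tcp_rot: [[-1.0, -0.018, -0.004], [-0.018, 1.0, 0.003], [0.004, 0.003, -1.0]]
force: [0.7, 0.0, -0.6]
opening: 0.006
```

Run:
```python
from h import *
plan((.635,-.213,.205),181)
a=bot.capture("top");cv2.imwrite("pics/k_t.png",a);b=bot.capture("side");cv2.imwrite("pics/k_s.png",b)
zoom(b,220,60,360,235,"k_sz.png",4)
zoom(a,295,170,430,265,"k_tz.png",5)
```

```text
t 32.25 pos [ 0.6471 -0.2107  0.3041] yaw -178.9 F [ 0.7  0.  -0.6] op 0.006
row [ 0.059 -0.012  0.496] [ 0.002 -0.002  0.001] steps k 1 1 rows min 1.6 0.0
```

View pics/k_sz.png

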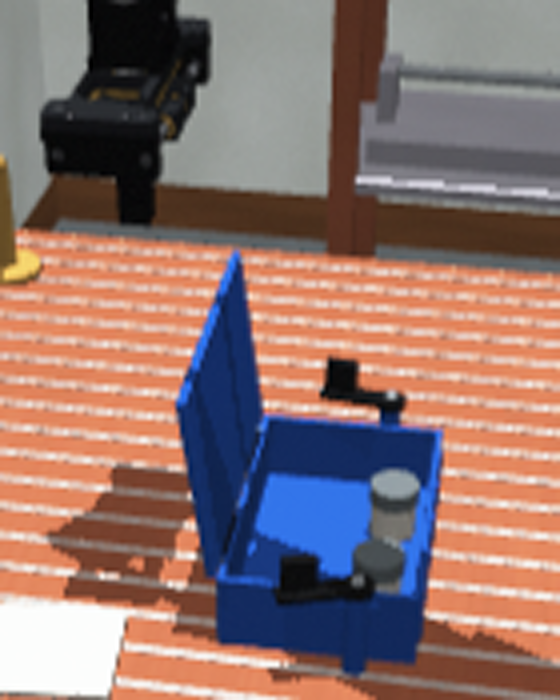

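View pics/k_tz.png

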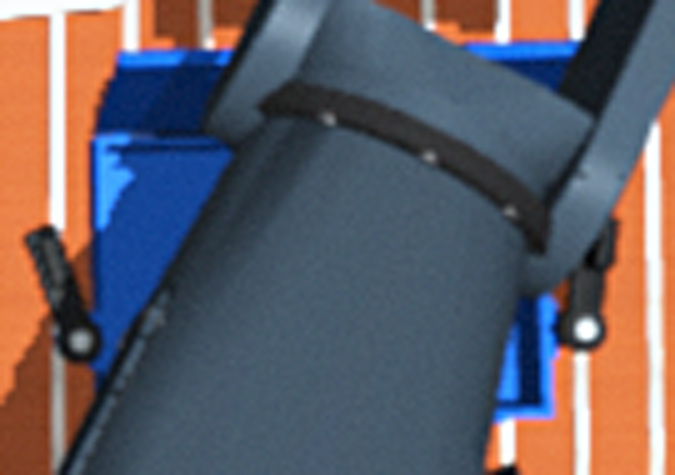

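{"method": "carry_out", "body": {
  "targets": [
    [0, 0, 0.2, 0, 0, 0],
    [0, 0, 0.4, 0, 0, 0],
    [0, 0, 0.445, 0, 0, 0],
    [0.08, 0, 0.445, 0, 0, 0],
    [0.16, 0, 0.445, 0, 0, 0],
    [0.22, 0, 0.445, 0, 0, 0],
    [0.26, 0, 0.435, 0, 0, 0],
    [0.3, 0, 0.43, 0, 0, 0],
    [0.33, 0, 0.425, 0, 0, 0],
    [0.33, 0, 0.425, 0, 0, 0]
  ]
}}

```text
time_s: 33.6
position: [0.5799, -0.2118, 0.2202]
tcp_rot: [[-1.0, -0.017, -0.004], [-0.017, 1.0, 0.003], [0.004, 0.003, -1.0]]
force: [0.9, 0.4, -0.3]
opening: 0.005
```

Run:
```python
from h import *
plan((.5482,-.213,.2151),181)
plan((.5168,-.213,.2021),181)
plan((.4899,-.213,.1814),181)
plan((.4692,-.213,.1545),181)
plan((.4562,-.213,.1231),181)
plan((.4523,-.213,.1008),181)
b=bot.capture("side");zoom(b,220,60,360,235,"l_sz.png",4)
```

```text
t 33.6 pos [ 0.5799 -0.2118  0.2202] yaw -179.0 F [ 0.9  0.4 -0.3] op 0.005
row [ 0.158 -0.003  0.026] [ 0.002 -0.002 -0.   ] steps k 1 1 rows min 0.5 0.0
t 33.6 pos [ 0.5799 -0.2118  0.2202] yaw -179.0 F [ 0.9  0.4 -0.3] op 0.005
row [ 0.315 -0.001  0.092] [ 0.002 -0.002 -0.   ] steps k 1 1 rows min 1.1 0.0
t 33.6 pos [ 0.5799 -0.2118  0.2202] yaw -179.0 F [ 0.9  0.4 -0.3] op 0.005
row [0.449 0.001 0.196] [ 0.002 -0.002 -0.   ] steps k 1 1 rows min 1.6 0.0
t 33.6 pos [ 0.5799 -0.2118  0.2202] yaw -179.0 F [ 0.9  0.4 -0.3] op 0.005
row [0.552 0.003 0.331] [ 0.002 -0.002 -0.   ] steps k 1 1 rows min 2.1 0.0
t 33.6 pos [ 0.5799 -0.2118  0.2202] yaw -179.0 F [ 0.9  0.4 -0.3] op 0.005
row [0.617 0.003 0.488] [ 0.002 -0.002 -0.   ] steps k 1 1 rows min 2.5 0.0
t 33.6 pos [ 0.5799 -0.2118  0.2202] yaw -179.0 F [ 0.9  0.4 -0.3] op 0.005
row [0.636 0.003 0.599] [ 0.002 -0.002 -0.   ] steps k 1 1 rows min 2.8 0.0
```

View pics/l_sz.png

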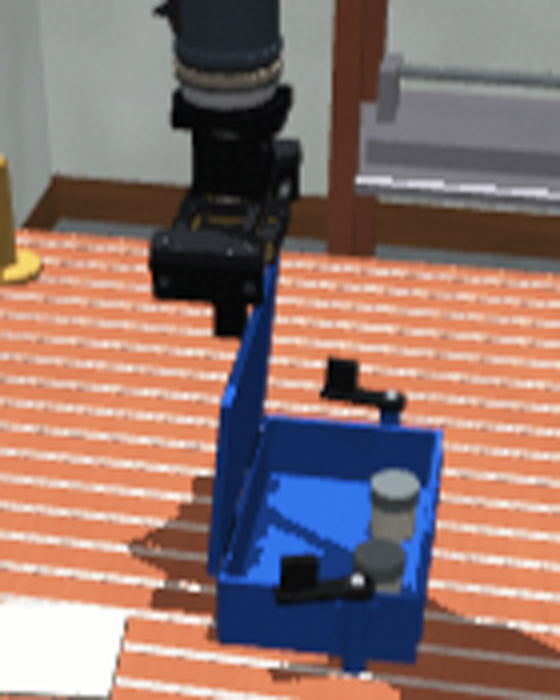

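Lid is coming upright. Continue along the arc.

{"method": "carry_out", "body": {
  "targets": [
    [0.05, 0, 0, 0, 0, 0],
    [0.1, 0, 0.01, 0, 0, 0],
    [0.158, 0, 0.026, 0, 0, 0],
    [0.21, 0, 0.045, 0, 0, 0],
    [0.26, 0, 0.065, 0, 0, 0],
    [0.315, 0, 0.092, 0, 0, 0],
    [0.36, 0, 0.125, 0, 0, 0],
    [0.405, 0, 0.16, 0, 0, 0],
    [0.449, 0, 0.196, 0, 0, 0],
    [0.485, 0, 0.24, 0, 0, 0],
    [0.52, 0, 0.285, 0, 0, 0],
    [0.552, 0, 0.331, 0, 0, 0],
    [0.575, 0, 0.38, 0, 0, 0],
    [0.6, 0, 0.43, 0, 0, 0],
    [0.617, 0, 0.488, 0, 0, 0],
    [0.625, 0, 0.525, 0, 0, 0],
    [0.636, 0, 0.57, 0, 0, 0],
    [0.636, 0, 0.6, 0, 0, 0],
    [0.636, 0, 0.6, 0, 0, 0]
  ]
}}

```text
time_s: 36.02
position: [0.4523, -0.2135, 0.1]
tcp_rot: [[-1.0, -0.017, -0.004], [-0.017, 1.0, 0.004], [0.004, 0.004, -1.0]]
force: [0.3, -0.4, 0.1]
opening: 0.004
```

Run:
```python
from h import *
plan((.4518,-.213,.0885),181)
b=bot.capture("side");zoom(b,220,60,360,235,"m_sz.png",4)
```

```text
t 36.02 pos [ 0.4523 -0.2135  0.1   ] yaw -179.0 F [ 0.3 -0.4  0.1] op 0.004
row [0.002 0.002 0.058] [ 0.002 -0.003 -0.   ] steps k 1 1 rows min 0.2 0.0
```

View pics/m_sz.png

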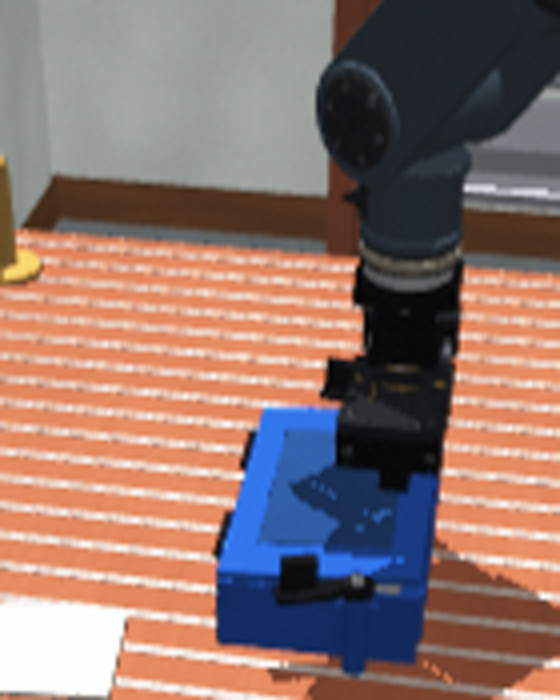

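{"method": "carry_out", "body": {
  "targets": [
    [0, 0, 0.03, 0, 0, 0],
    [0, 0, 0.05, 0, 0, 0],
    [0, 0, 0.055, 0, 0, 0],
    [0, 0, 0.06, 0, 0, 0],
    [0, 0, 0.06, 0, 0, 0]
  ]
}}

```text
time_s: 36.7
position: [0.4527, -0.2138, 0.0897]
tcp_rot: [[-1.0, -0.018, -0.003], [-0.018, 1.0, 0.002], [0.003, 0.003, -1.0]]
force: [-2.1, -0.2, 11.9]
opening: 0.0
```

Run:
```python
from h import *
plan((.507,-.005,.17),181)
plan((.507,-.005,.107),181)
```

```text
t 36.7 pos [ 0.4527 -0.2138  0.0897] yaw -179.0 F [-2.1 -0.2 11.9] op 0.0
row [-0.278  1.    -0.384] [ 0.002 -0.002  0.   ] steps k 1.04 1 rows min 3.5 0.0
t 36.7 pos [ 0.4527 -0.2138  0.0897] yaw -179.0 F [-2.1 -0.2 11.9] op 0.0
row [-0.279  1.    -0.081] [ 0.002 -0.002  0.   ] steps k 1.04 1 rows min 3.3 0.0
```

{"method": "carry_out", "body": {
  "targets": [
    [0, 0, -0.2, 0, 0, 0],
    [0, 0, -0.4, 0, 0, 0],
    [-0.1, 0.3, -0.42, 0, 0, 0],
    [-0.2, 0.6, -0.42, 0, 0, 0],
    [-0.29, 0.9, -0.42, 0, 0, 0],
    [-0.29, 1, -0.42, 0, 0, 0],
    [-0.29, 1, -0.42, 0, 0, 0]
  ]
}}

```text
time_s: 37.58
position: [0.5069, -0.0112, 0.1739]
tcp_rot: [[-1.0, -0.021, -0.004], [-0.021, 1.0, 0.003], [0.004, 0.003, -1.0]]
force: [0.5, -0.7, -0.8]
opening: 0.003
```

Run:
```python
from h import *
plan((.507,-.005,.107),181)
st=bot.read_state();a=bot.capture("top");b=bot.capture("side");w=bot.capture("wrist")
cv2.imwrite("pics/n_w.png",w);zoom(b,220,100,360,235,"n_sz.png",4);zoom(a,295,170,430,265,"n_tz.png",5)
```

```text
t 37.58 pos [ 0.5069 -0.0112  0.1739] yaw -178.8 F [ 0.5 -0.7 -0.8] op 0.003
row [-0.003  0.03   0.334] [ 0.002 -0.002  0.003] steps k 1 1 rows min 1.1 0.0
```

View pics/n_tz.png

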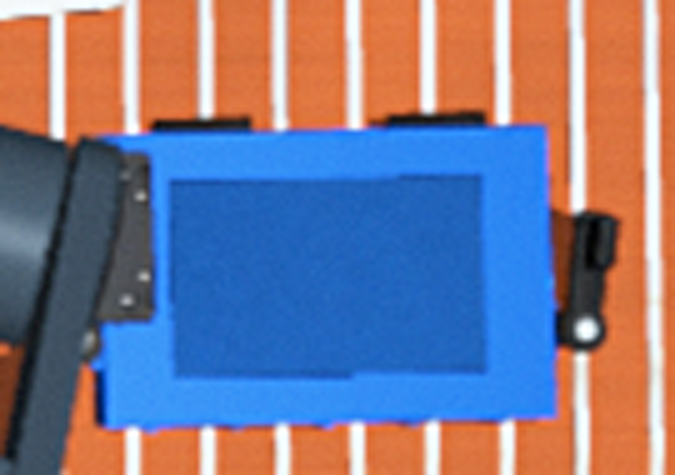

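View pics/n_sz.png

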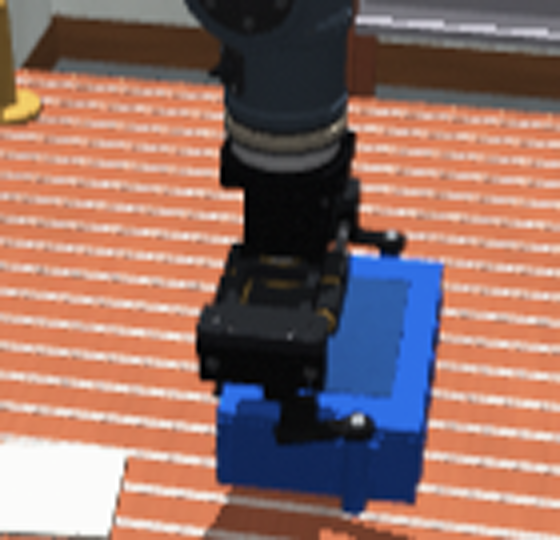

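View pics/n_w.png

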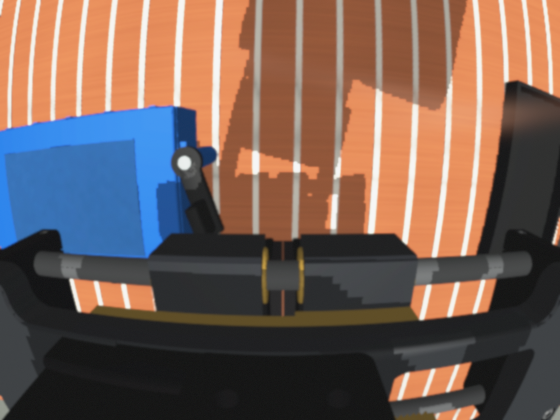

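{"method": "carry_out", "body": {
  "targets": [
    [0, 0.03, 0.15, 0, 0, 0],
    [0, 0.03, 0.3, 0, 0, 0],
    [0, 0.03, 0.334, 0, 0, 0],
    [0, 0.03, 0.334, 0, 0, 0]
  ]
}}

```text
time_s: 38.22
position: [0.5072, -0.0086, 0.1071]
tcp_rot: [[-1.0, -0.015, -0.003], [-0.015, 1.0, 0.002], [0.003, 0.002, -1.0]]
force: [-0.4, -0.7, 0.2]
opening: 0.008
```

```bash
cat >> h.py <<'E'
def arc(side,vs,off=.020,z=.107,yaw0=None,r=.043):
    st=bot.read_state();R=st["tcp_rot"]
    print("t",round(st["time_s"],2),st["position"].round(4),"F",st["force"].round(1))
    cy=np.radians(1.1)
    P=np.array([.4647,-.0866]) if side=="L" else np.array([.4695,-.3402])
    sg=-1 if side=="L" else 1
    for v in vs:
        a=cy+sg*v; rh=np.array([np.cos(a),np.sin(a)]); n=-sg*np.array([-np.sin(a),np.cos(a)])
        p=P+r*rh+off*n; y=np.radians(yaw0)+cy+sg*max(v,0)
        T=np.array([[np.cos(y),np.sin(y),0],[np.sin(y),-np.cos(y),0],[0,0,-1]])
        d=R.T@(np.array([*p,z])-st["position"])/.2; w=Ro.from_matrix(R.T@T).as_rotvec()/(np.pi/2)
        print(round(v,2),p.round(4),[round(float(q),3) for q in [*d,0,0,w[2]]])
E
python3 - <<'E'
from h import *
arc("L",[-.35,-.2,-.1,0,.15,.3,.45,.6,.75,.9,1.05,1.2,1.35,1.5,1.6],yaw0=180)
E
```

```text
t 38.23 [ 0.5072 -0.0086  0.1071] F [-0.4 -0.7  0.2]
-0.35 [ 0.4976 -0.0524] [0.051, -0.218, 0.0, 0.0, 0.0, -0.002]
-0.2 [ 0.5023 -0.0577] [0.028, -0.245, 0.0, 0.0, 0.0, -0.002]
-0.1 [ 0.505  -0.0616] [0.015, -0.265, 0.0, 0.0, 0.0, -0.002]
0 [ 0.5073 -0.0658] [0.004, -0.286, 0.0, 0.0, 0.0, -0.002]
0.15 [ 0.5099 -0.0724] [-0.009, -0.319, -0.0, 0.0, 0.0, 0.093]
0.3 [ 0.5116 -0.0793] [-0.016, -0.354, -0.0, 0.0, 0.0, 0.189]
0.45 [ 0.5121 -0.0864] [-0.019, -0.389, -0.0, 0.0, 0.0, 0.284]
0.6 [ 0.5116 -0.0935] [-0.016, -0.424, -0.0, 0.0, 0.0, 0.38]
0.75 [ 0.5101 -0.1004] [-0.007, -0.459, -0.0, 0.0, 0.0, 0.475]
0.9 [ 0.5075 -0.107 ] [0.006, -0.492, -0.0, 0.0, 0.0, 0.571]
1.05 [ 0.504  -0.1132] [0.024, -0.522, -0.0, 0.0, 0.0, 0.666]
1.2 [ 0.4995 -0.1188] [0.047, -0.55, -0.0, 0.0, 0.0, 0.762]
1.35 [ 0.4943 -0.1236] [0.073, -0.574, -0.0, 0.0, 0.0, 0.857]
1.5 [ 0.4885 -0.1276] [0.103, -0.593, -0.0, 0.0, 0.0, 0.953]
1.6 [ 0.4843 -0.1298] [0.124, -0.604, -0.0, 0.0, 0.0, 1.016]
```

{"method": "carry_out", "body": {
  "targets": [
    [0.05, -0.1, 0, 0, 0, 0],
    [0.05, -0.18, 0, 0, 0, 0],
    [0.03, -0.24, 0, 0, 0, 0],
    [0.015, -0.265, 0, 0, 0, 0],
    [0.004, -0.286, 0, 0, 0, 0],
    [-0.009, -0.319, 0, 0, 0, 0.09],
    [-0.016, -0.354, 0, 0, 0, 0.19],
    [-0.019, -0.389, 0, 0, 0, 0.28],
    [-0.016, -0.424, 0, 0, 0, 0.38],
    [-0.007, -0.459, 0, 0, 0, 0.47],
    [0.006, -0.492, 0, 0, 0, 0.57],
    [0.024, -0.522, 0, 0, 0, 0.66],
    [0.047, -0.55, 0, 0, 0, 0.76],
    [0.073, -0.574, 0, 0, 0, 0.86],
    [0.103, -0.593, 0, 0, 0, 0.95],
    [0.103, -0.593, 0, 0, 0, 0.95]
  ]
}}

```text
time_s: 40.22
position: [0.4889, -0.1279, 0.1071]
tcp_rot: [[-0.095, 0.995, -0.002], [0.995, 0.095, 0.002], [0.002, -0.002, -1.0]]
force: [0.4, -0.3, -0.2]
opening: 0.006
```

Run:
```python
from h import *
arc("L",[1.55,1.6,1.65,1.7],yaw0=180)
b=bot.capture("side");zoom(b,220,100,360,235,"o_sz.png",4);w=bot.capture("wrist");cv2.imwrite("pics/o_w.png",w)
```

```text
t 40.23 [ 0.4889 -0.1279  0.1071] F [ 0.4 -0.3 -0.2]
1.55 [ 0.4864 -0.1288] [-0.003, -0.013, 0.0, 0.0, 0.0, 0.035]
1.6 [ 0.4843 -0.1298] [-0.007, -0.024, 0.0, 0.0, 0.0, 0.067]
1.65 [ 0.4821 -0.1307] [-0.011, -0.036, 0.0, 0.0, 0.0, 0.099]
1.7 [ 0.4799 -0.1315] [-0.014, -0.047, 0.0, 0.0, 0.0, 0.131]
```

View pics/o_sz.png

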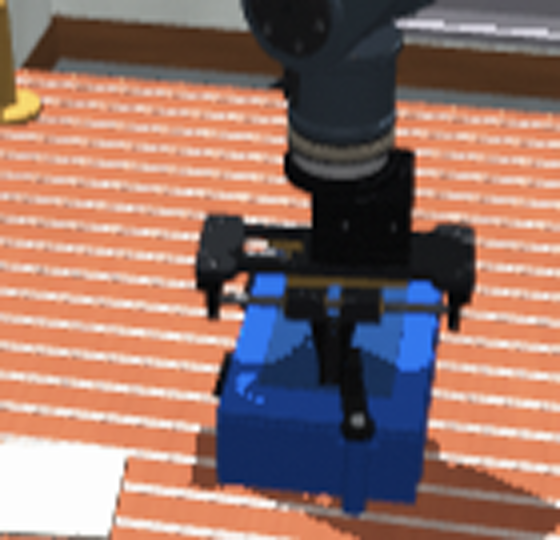

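View pics/o_w.png

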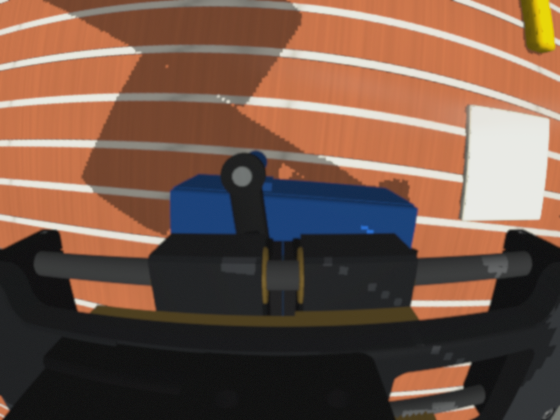

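Push on to the stop, watching force.

{"method": "carry_out", "body": {
  "targets": [
    [-0.003, -0.013, 0, 0, 0, 0.035],
    [-0.007, -0.024, 0, 0, 0, 0.067],
    [-0.009, -0.032, 0, 0, 0, 0.067],
    [-0.009, -0.036, 0, 0, 0, 0.067],
    [-0.009, -0.036, 0, 0, 0, 0.067]
  ]
}}

```text
time_s: 40.95
position: [0.482, -0.13, 0.1071]
tcp_rot: [[0.008, 1.0, -0.003], [1.0, -0.008, 0.002], [0.002, -0.003, -1.0]]
force: [0.7, -1.3, 0.3]
opening: 0.005
```

{"method": "carry_out", "body": {
  "targets": [
    [0, -0.008, 0, 0, 0, 0],
    [0, -0.015, 0, 0, 0, 0],
    [0, -0.015, 0, 0, 0, 0]
  ]
}}

```text
time_s: 41.32
position: [0.4788, -0.13, 0.1071]
tcp_rot: [[0.008, 1.0, -0.003], [1.0, -0.008, 0.002], [0.002, -0.003, -1.0]]
force: [0.4, -0.5, 0.1]
opening: 0.005
```

Run:
```python
from h import *
b=bot.capture("side");zoom(b,260,150,360,235,"p_sz.png",7)
```

```text
(no output)
```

View pics/p_sz.png

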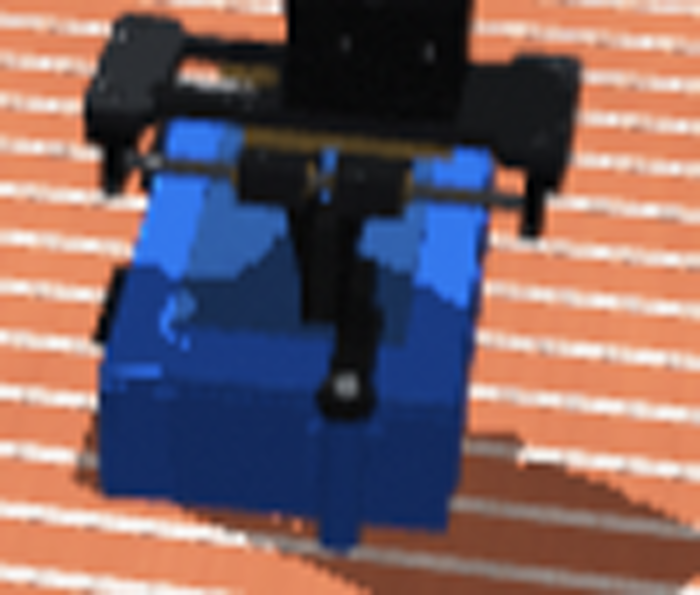

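{"method": "carry_out", "body": {
  "targets": [
    [0, -0.01, 0, 0, 0, 0],
    [0, -0.02, 0, 0, 0, 0],
    [0, -0.02, 0, 0, 0, 0]
  ]
}}

```text
time_s: 41.75
position: [0.4765, -0.1302, 0.1073]
tcp_rot: [[0.009, 1.0, 0.001], [1.0, -0.009, 0.001], [0.001, 0.001, -1.0]]
force: [5.1, 0.2, -1.7]
opening: 0.006
```

Run:
```python
from h import *
plan((.48,-.13,.107),90)
b=bot.capture("side");zoom(b,260,150,360,235,"p2_sz.png",7)
```

```text
t 41.75 pos [ 0.4765 -0.1302  0.1073] yaw 89.5 F [ 5.1  0.2 -1.7] op 0.006
row [0.001 0.017 0.001] [ 0.001 -0.001 -0.006] steps k 1 1 rows min 0.1 0.0
```

View pics/p2_sz.png

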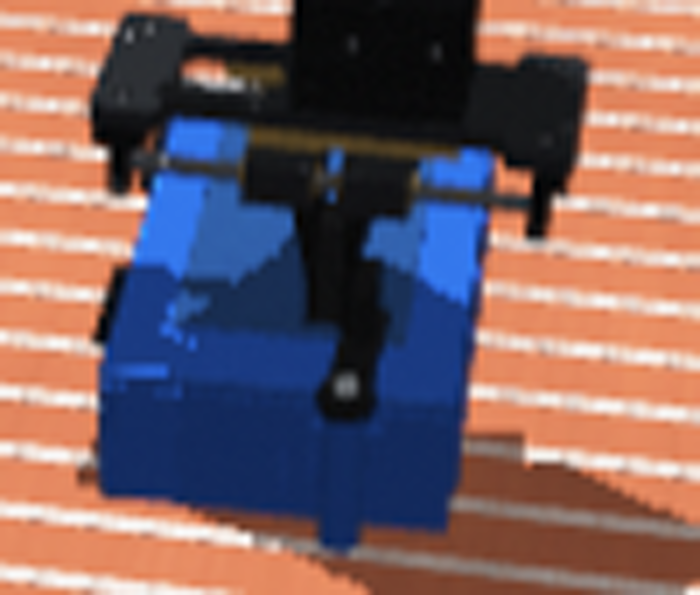

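{"method": "carry_out", "body": {
  "targets": [
    [0, 0.05, 0, 0, 0, 0],
    [0, 0.1, -0.1, 0, 0, 0],
    [0, 0.1, -0.3, 0, 0, 0],
    [-0.2, 0.12, -0.35, 0, 0, 0],
    [-0.5, 0.15, -0.35, 0, 0, 0],
    [-0.8, 0.17, -0.35, 0, 0, 0],
    [-1, 0.175, -0.35, 0, 0, 0],
    [-1, 0.175, -0.35, 0, 0, 0]
  ]
}}

```text
time_s: 42.8
position: [0.5093, -0.3337, 0.1767]
tcp_rot: [[0.013, 1.0, 0.001], [1.0, -0.013, 0.001], [0.001, 0.001, -1.0]]
force: [0.8, -0.2, -0.2]
opening: 0.008
```

Run:
```python
from h import *
plan((.511,-.40,.107),90)
a=bot.capture("top");zoom(a,295,170,430,265,"q_tz.png",5)
```

```text
t 42.8 pos [ 0.5093 -0.3337  0.1767] yaw 89.3 F [ 0.8 -0.2 -0.2] op 0.008
row [-0.332  0.012  0.348] [ 0.    -0.    -0.008] steps k 1 1 rows min 1.5 0.1
```

View pics/q_tz.png

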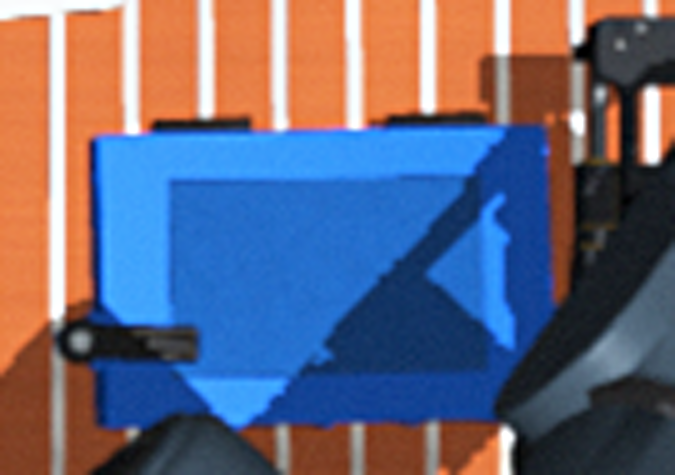

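Left latch is home across the lid. Now the right one.

{"method": "carry_out", "body": {
  "targets": [
    [-0.2, 0.01, 0, 0, 0, 0],
    [-0.34, 0.012, 0, 0, 0, 0],
    [-0.34, 0.012, 0.1, 0, 0, 0],
    [-0.34, 0.012, 0.25, 0, 0, 0],
    [-0.34, 0.012, 0.348, 0, 0, 0],
    [-0.34, 0.012, 0.348, 0, 0, 0]
  ]
}}

```text
time_s: 43.6
position: [0.5096, -0.3968, 0.1047]
tcp_rot: [[0.01, 1.0, -0.004], [1.0, -0.01, 0.007], [0.007, -0.004, -1.0]]
force: [-0.3, 0.1, 0.1]
opening: 0.005
```

Run:
```python
from h import *
for v in [-.2,0,.15,.3,.45,.6,.75,.9,1.05,1.2,1.35,1.5,1.6]:
    arc("R",[v],off=.0145+.003*max(0,np.sin(2*v)),yaw0=90)
```

```text
t 43.6 [ 0.5096 -0.3968  0.1047] F [-0.3  0.1  0.1]
-0.2 [ 0.5092 -0.3622] [0.173, -0.004, -0.01, 0.0, 0.0, -0.019]
t 43.6 [ 0.5096 -0.3968  0.1047] F [-0.3  0.1  0.1]
0 [ 0.5128 -0.3539] [0.215, 0.014, -0.01, 0.0, 0.0, -0.019]
t 43.6 [ 0.5096 -0.3968  0.1047] F [-0.3  0.1  0.1]
0.15 [ 0.5145 -0.3481] [0.244, 0.022, -0.01, 0.0, 0.0, -0.114]
t 43.6 [ 0.5096 -0.3968  0.1047] F [-0.3  0.1  0.1]
0.3 [ 0.5154 -0.3421] [0.274, 0.026, -0.01, 0.0, 0.0, -0.21]
t 43.6 [ 0.5096 -0.3968  0.1047] F [-0.3  0.1  0.1]
0.45 [ 0.5155 -0.3358] [0.305, 0.026, -0.009, 0.0, 0.0, -0.305]
t 43.6 [ 0.5096 -0.3968  0.1047] F [-0.3  0.1  0.1]
0.6 [ 0.5146 -0.3293] [0.338, 0.021, -0.009, 0.0, 0.0, -0.401]
t 43.6 [ 0.5096 -0.3968  0.1047] F [-0.3  0.1  0.1]
0.75 [ 0.5126 -0.3229] [0.37, 0.011, -0.009, 0.0, 0.0, -0.496]
t 43.6 [ 0.5096 -0.3968  0.1047] F [-0.3  0.1  0.1]
0.9 [ 0.5094 -0.3166] [0.401, -0.005, -0.009, 0.0, 0.0, -0.592]
t 43.6 [ 0.5096 -0.3968  0.1047] F [-0.3  0.1  0.1]
1.05 [ 0.5052 -0.3107] [0.43, -0.027, -0.008, 0.0, 0.0, -0.687]
t 43.6 [ 0.5096 -0.3968  0.1047] F [-0.3  0.1  0.1]
1.2 [ 0.4998 -0.3055] [0.456, -0.054, -0.008, 0.0, 0.0, -0.783]
t 43.6 [ 0.5096 -0.3968  0.1047] F [-0.3  0.1  0.1]
1.35 [ 0.4936 -0.3012] [0.477, -0.085, -0.008, 0.0, 0.0, -0.878]
t 43.6 [ 0.5096 -0.3968  0.1047] F [-0.3  0.1  0.1]
1.5 [ 0.4866 -0.298 ] [0.493, -0.12, -0.007, 0.0, 0.0, -0.974]
t 43.6 [ 0.5096 -0.3968  0.1047] F [-0.3  0.1  0.1]
1.6 [ 0.4819 -0.2965] [0.5, -0.144, -0.007, 0.0, 0.0, -1.037]
```

{"method": "carry_out", "body": {
  "targets": [
    [0.08, -0.003, -0.01, 0, 0, 0],
    [0.15, -0.003, -0.01, 0, 0, 0],
    [0.19, 0.008, -0.01, 0, 0, 0],
    [0.215, 0.014, -0.01, 0, 0, 0],
    [0.244, 0.022, -0.01, 0, 0, 0],
    [0.274, 0.026, -0.01, 0, 0, 0],
    [0.305, 0.026, -0.01, 0, 0, 0],
    [0.338, 0.021, -0.01, 0, 0, 0],
    [0.37, 0.011, -0.01, 0, 0, 0],
    [0.401, -0.005, -0.01, 0, 0, 0],
    [0.43, -0.027, -0.01, 0, 0, 0],
    [0.456, -0.054, -0.01, 0, 0, 0],
    [0.477, -0.085, -0.008, 0, 0, 0],
    [0.493, -0.12, -0.008, 0, 0, 0],
    [0.5, -0.144, -0.008, 0, 0, 0],
    [0.5, -0.144, -0.008, 0, 0, 0]
  ]
}}

```text
time_s: 45.6
position: [0.4814, -0.2963, 0.1071]
tcp_rot: [[0.011, 1.0, -0.005], [1.0, -0.01, 0.008], [0.008, -0.005, -1.0]]
force: [0.6, -0.2, 0.6]
opening: 0.005
```

Run:
```python
from h import *
plan((.478,-.2965,.107),90)
a=bot.capture("top");zoom(a,295,170,430,265,"r_tz.png",5)
b=bot.capture("side");zoom(b,260,130,360,235,"r_sz.png",6)
```

```text
t 45.6 pos [ 0.4814 -0.2963  0.1071] yaw 89.4 F [ 0.6 -0.2  0.6] op 0.005
row [-0.001 -0.017  0.001] [-0.003 -0.005 -0.007] steps k 1 1 rows min 0.1 0.1
```

View pics/r_sz.png

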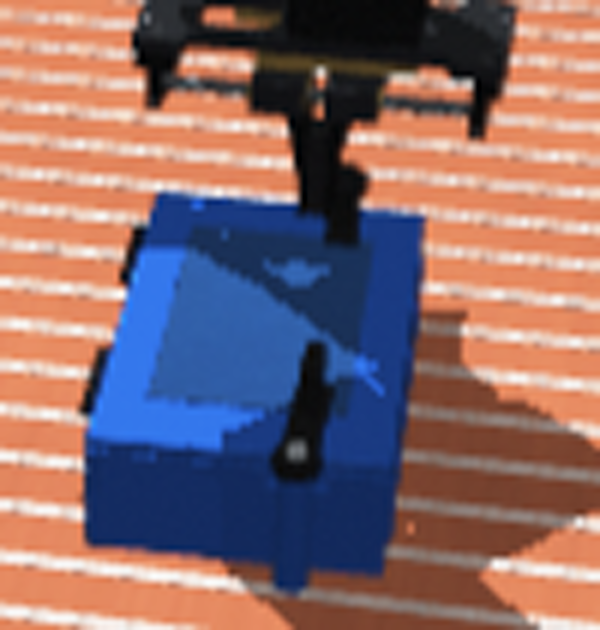

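{"method": "carry_out", "body": {
  "targets": [
    [0, -0.008, 0, 0, 0, 0],
    [0, -0.016, 0, 0, 0, 0],
    [0, -0.016, 0, 0, 0, 0]
  ]
}}

```text
time_s: 46.08
position: [0.4809, -0.2965, 0.1073]
tcp_rot: [[0.012, 1.0, 0.001], [1.0, -0.012, 0.007], [0.007, 0.001, -1.0]]
force: [6.5, 1.8, -2.4]
opening: 0.004
```

{"method": "carry_out", "body": {
  "targets": [
    [0, -0.005, 0, 0, 0, 0],
    [0, -0.01, 0, 0, 0, 0],
    [0, -0.01, 0, 0, 0, 0]
  ]
}}

```text
time_s: 46.45
position: [0.4809, -0.2965, 0.1073]
tcp_rot: [[0.013, 1.0, 0.005], [1.0, -0.013, 0.006], [0.006, 0.005, -1.0]]
force: [7.5, 2.2, -2.5]
opening: 0.004
```

{"method": "carry_out", "body": {
  "targets": [
    [0, 0.05, 0, 0, 0, 0],
    [0, 0.08, -0.1, 0, 0, 0],
    [0, 0.08, -0.3, 0, 0, 0],
    [0.2, 0.08, -0.6, 0, 0, 0],
    [0.5, 0.05, -0.65, 0, 0, -0.1],
    [0.8, 0, -0.65, 0, 0, -0.2],
    [1, -0.05, -0.65, 0, 0, -0.3],
    [1, -0.05, -0.65, 0, 0, -0.35],
    [1, -0.05, -0.65, 0, 0, -0.35]
  ]
}}

```text
time_s: 47.58
position: [0.4723, -0.0966, 0.2386]
tcp_rot: [[-0.512, 0.859, 0.004], [0.859, 0.512, 0.006], [0.003, 0.006, -1.0]]
force: [0.2, -0.2, -0.8]
opening: 0.008
```

Run:
```python
from h import *
plan((.46,.28,.25),175)
```

```text
t 47.58 pos [ 0.4723 -0.0966  0.2386] yaw 120.8 F [ 0.2 -0.2 -0.8] op 0.008
row [ 1.     0.553 -0.028] [ 0.004 -0.    -0.602] steps k 1.65 1 rows min 3.7 5.1
```

{"method": "carry_out", "body": {
  "targets": [
    [0.3, 0.16, -0.03, 0, 0, -0.1],
    [0.6, 0.33, -0.03, 0, 0, -0.2],
    [0.9, 0.5, -0.03, 0, 0, -0.3],
    [1, 0.553, -0.03, 0, 0, -0.4],
    [1, 0.553, -0.03, 0, 0, -0.5],
    [1, 0.553, -0.03, 0, 0, -0.6],
    [1, 0.553, -0.03, 0.004, 0, -0.6]
  ],
  "jaw": 1
}}

```text
time_s: 48.45
position: [0.465, 0.1312, 0.2457]
tcp_rot: [[-0.996, 0.094, -0.001], [0.094, 0.996, -0.0], [0.001, -0.0, -1.0]]
force: [-0.2, 0.1, 0.5]
opening: 0.717
```

Run:
```python
from h import *
plan((.473,.45,.25),175)
a=bot.capture("top");cv2.imwrite("pics/s_t.png",a);b=bot.capture("side");cv2.imwrite("pics/s_s.png",b)
zoom(a,50,165,430,290,"s_tz.png",2)
c=blobs(a[170:300,55:140],(0,0,80),(180,40,200))[0]+[55,170]
r=cv2.minAreaRect(c);print(r);W=np.array([on("top",p,.062) for p in cv2.boxPoints(r)]);print(W.round(4),W.mean(0))
for k in blobs(a[200:270,70:130],(0,0,0),(180,255,60)):
    r=cv2.minAreaRect(k+[70,200]);print(r,on("top",r[0],.09))
```

```text
t 48.45 pos [0.465  0.1312 0.2457] yaw 174.6 F [-0.2  0.1  0.5] op 0.717
row [ 0.07   1.    -0.014] [-0.    -0.    -0.005] steps k 1.59 1 rows min 3.2 0.0
((100.81336212158203, 235.6014404296875), (52.37052917480469, 96.51869201660156), 6.170175075531006)
[[0.3567 0.5265 0.062 ]
 [0.6012 0.5049 0.062 ]
 [0.5868 0.3715 0.062 ]
 [0.3424 0.3943 0.062 ]] [0.47179411 0.44927811 0.062     ]
((98.81098175048828, 235.20120239257812), (9.6075439453125, 16.56473159790039), 6.34019136428833) [0.47211501 0.44461076 0.09      ]
((126.5, 244.5), (49.0, 5.0), 90.0) [0.44892508 0.37526286 0.09      ]
```

View pics/s_tz.png

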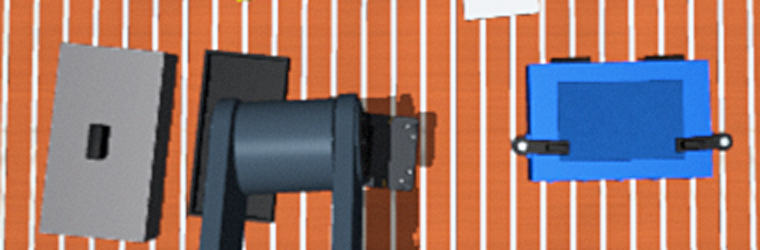

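View pics/s_s.png

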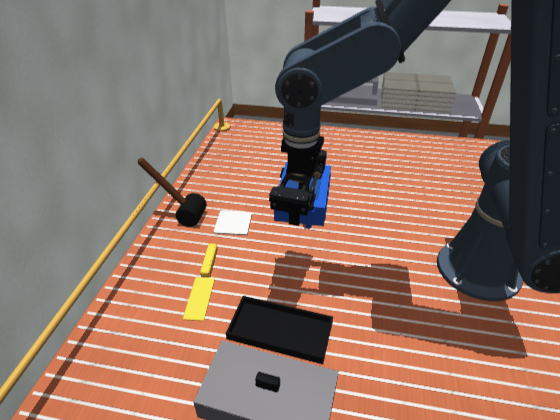

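{"method": "carry_out", "body": {
  "targets": [
    [0.03, 0.3, 0, 0, 0, 0],
    [0.06, 0.6, 0, 0, 0, 0],
    [0.08, 0.9, 0, 0, 0, 0],
    [0.1, 1, 0, 0, 0, 0],
    [0.1, 1, 0, 0, 0, 0]
  ]
}}

```text
time_s: 49.18
position: [0.4638, 0.3326, 0.2454]
tcp_rot: [[-0.996, 0.094, -0.001], [0.094, 0.996, -0.001], [0.001, -0.001, -1.0]]
force: [-0.7, -1.3, 0.3]
opening: 0.999
```

Run:
```python
from h import *
plan((.469,.449,.20),175)
```

```text
t 49.17 pos [0.4638 0.3326 0.2454] yaw 174.6 F [-0.7 -1.3  0.3] op 0.999
row [0.029 0.582 0.226] [-0.001 -0.    -0.004] steps k 1 1 rows min 2.0 0.0
```

{"method": "carry_out", "body": {
  "targets": [
    [0.01, 0.25, 0, 0, 0, 0],
    [0.029, 0.5, 0.1, 0, 0, 0],
    [0.029, 0.582, 0.2, 0, 0, 0],
    [0.029, 0.582, 0.22, 0, 0, 0],
    [0.029, 0.582, 0.22, 0, 0, 0]
  ]
}}

```text
time_s: 49.8
position: [0.4692, 0.4467, 0.2012]
tcp_rot: [[-0.995, 0.096, -0.002], [0.096, 0.995, -0.002], [0.002, -0.003, -1.0]]
force: [0.8, 0.2, 0.2]
opening: 1.001
```

Run:
```python
from h import *
plan((.469,.449,.0865),175)
st=bot.read_state();w=bot.capture("wrist");cv2.imwrite("pics/t_w.png",w)
print(proj("wrist",(.469,.449,.09),st))
for k in blobs(w[140:235,230:340],(0,0,0),(180,255,60),200):
    r=cv2.minAreaRect(k+[230,140]);print(r,cv2.contourArea(k),on("wrist",r[0],.09,st),[on("wrist",p,.09,st).round(4)[:2] for p in cv2.boxPoints(r)])
```

```text
t 49.8 pos [0.4692 0.4467 0.2012] yaw 174.5 F [0.8 0.2 0.2] op 1.001
row [0.001 0.013 0.574] [-0.002 -0.001 -0.006] steps k 1 1 rows min 1.8 0.1
[284.3757711  215.21713409]
((283.9999694824219, 208.99998474121094), (49.99999237060547, 19.999996185302734), 90.0) 986.5 [0.46383794 0.44919361 0.09      ] [array([0.4429, 0.4433]), array([0.4444, 0.459 ]), array([0.4856, 0.4553]), array([0.484, 0.439])]
```

View pics/t_w.png

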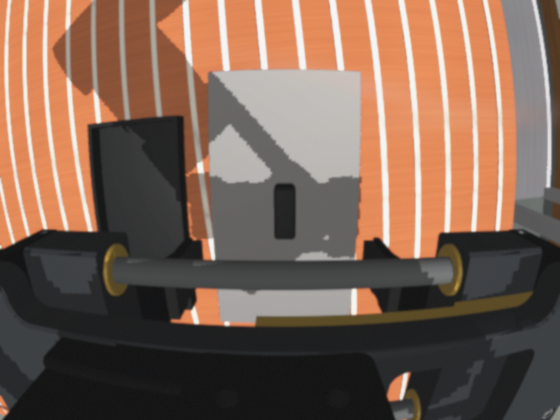

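{"method": "carry_out", "body": {
  "targets": [
    [0.006, 0.013, 0.2, 0, 0, 0],
    [0.006, 0.013, 0.4, 0, 0, 0],
    [0.006, 0.013, 0.52, 0, 0, 0],
    [0.006, 0.013, 0.575, 0, 0, 0],
    [0.006, 0.013, 0.577, 0, 0, 0],
    [0.006, 0.013, 0.577, 0, 0, 0]
  ]
}}

```text
time_s: 50.6
position: [0.4695, 0.45, 0.088]
tcp_rot: [[-0.995, 0.096, 0.002], [0.096, 0.995, 0.0], [-0.002, 0.0, -1.0]]
force: [1.0, -0.6, -0.1]
opening: 0.996
```

{"method": "carry_out", "body": {
  "targets": [
    [0, 0, 0, 0, 0, 0],
    [0, 0, 0, 0, 0, 0],
    [0, 0, 0, 0, 0, 0],
    [0, 0, 0, 0, 0, 0],
    [0, 0, 0, 0, 0, 0],
    [0, 0, 0, 0, 0, 0],
    [0, 0, 0, 0, 0, 0],
    [0, 0, 0, 0, 0, 0],
    [0, 0, 0, 0, 0, 0],
    [0, 0, 0, 0, 0, 0],
    [0, 0, 0, 0, 0, 0]
  ],
  "jaw": -1
}}

```text
time_s: 51.98
position: [0.4693, 0.4493, 0.0879]
tcp_rot: [[-0.995, 0.096, 0.001], [0.096, 0.995, -0.001], [-0.001, -0.001, -1.0]]
force: [-0.4, -2.6, 0.9]
opening: 0.198
```

{"method": "carry_out", "body": {
  "targets": [
    [0, 0, -0.05, 0, 0, 0],
    [0, 0, -0.1, 0, 0, 0],
    [0, 0, -0.2, 0, 0, 0],
    [0, 0, -0.3, 0, 0, 0],
    [0, 0, -0.4, 0, 0, 0],
    [0, 0, -0.4, 0, 0, 0]
  ]
}}

```text
time_s: 52.72
position: [0.4705, 0.4507, 0.1703]
tcp_rot: [[-0.995, 0.096, 0.005], [0.096, 0.995, 0.002], [-0.005, 0.003, -1.0]]
force: [0.1, 0.3, -4.0]
opening: 0.202
```

Run:
```python
from h import *
plan((.4772,.287,.165),174.7)
b=bot.capture("side");cv2.imwrite("pics/u_s.png",b)
```

```text
t 52.73 pos [0.4705 0.4507 0.1703] yaw 174.5 F [ 0.1  0.3 -4. ] op 0.202
row [-0.112 -0.812  0.024] [ 0.002  0.003 -0.002] steps k 1 1 rows min 2.6 0.0
```

View pics/u_s.png

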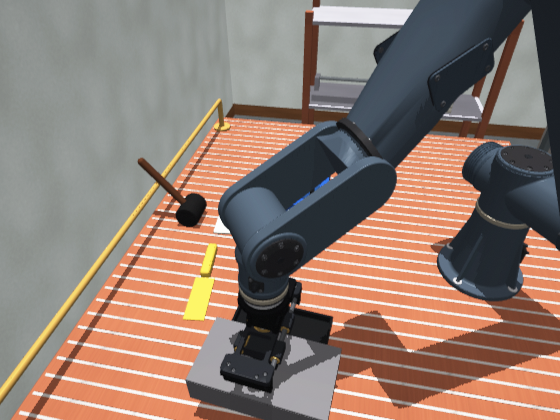

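{"method": "carry_out", "body": {
  "targets": [
    [-0.02, -0.15, 0, 0, 0, 0],
    [-0.05, -0.35, 0, 0, 0, 0],
    [-0.08, -0.55, 0, 0, 0, 0],
    [-0.11, -0.72, 0, 0, 0, 0],
    [-0.121, -0.817, 0, 0, 0, 0],
    [-0.121, -0.817, 0, 0, 0, 0],
    [-0.121, -0.817, 0, 0, 0, 0]
  ]
}}

```text
time_s: 53.65
position: [0.4782, 0.286, 0.1687]
tcp_rot: [[-0.995, 0.096, 0.003], [0.096, 0.995, 0.001], [-0.003, 0.002, -1.0]]
force: [0.6, -1.1, -3.5]
opening: 0.205
```

Run:
```python
from h import *
plan((.479,.286,.112),174.7)
st=bot.read_state()
w=bot.capture("wrist");cv2.imwrite("pics/v_w.png",w)
b=bot.capture("side");zoom(b,180,250,360,420,"v_s.png",4)
```

```text
t 53.65 pos [0.4782 0.286  0.1687] yaw 174.5 F [ 0.6 -1.1 -3.5] op 0.205
row [-0.003 -0.     0.284] [ 0.001  0.002 -0.002] steps k 1 1 rows min 0.9 0.0
```

View pics/v_s.png

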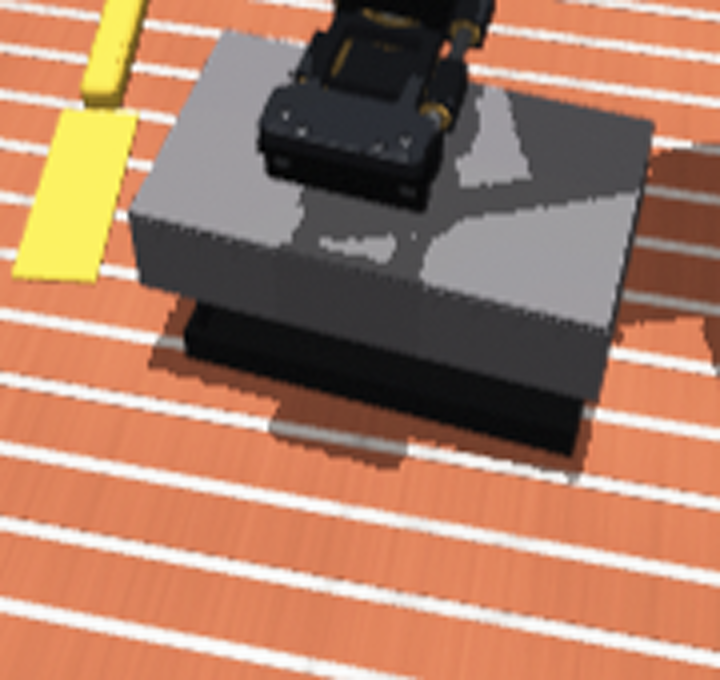

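View pics/v_w.png

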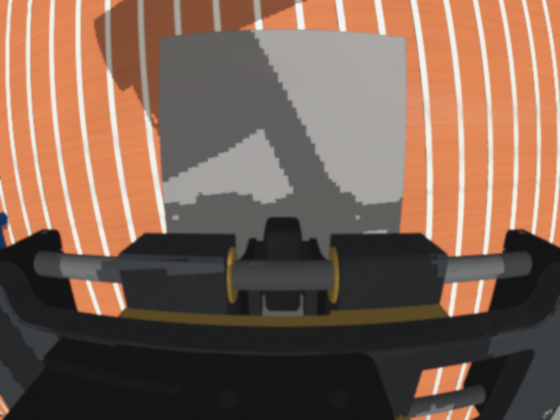

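Run:
```python
from h import *
C=[on("side",(180+x/4,250+y/4),.0807)[:2] for x,y in [(145,284),(600,402)]]
T=[on("side",(180+x/4,250+y/4),0)[:2] for x,y in [(185,350),(574,455)]]
print(C,T,"mid diff",np.mean(C,0)-np.mean(T,0),np.linalg.norm(C[0]-C[1]),np.linalg.norm(T[0]-T[1]))
```

```text
[array([0.60264643, 0.34083729]), array([0.36191216, 0.36523227])] [array([0.59289576, 0.32453533]), array([0.37126214, 0.3474636 ])] mid diff [0.00020035 0.01703531] 0.24196715095494403 0.22281644475479623
```

{"method": "carry_out", "body": {
  "targets": [
    [-0.003, -0.012, 0.08, 0, 0, 0],
    [-0.003, -0.012, 0.16, 0, 0, 0],
    [-0.003, -0.012, 0.22, 0, 0, 0],
    [-0.003, -0.012, 0.27, 0, 0, 0],
    [-0.003, -0.012, 0.27, 0, 0, 0]
  ]
}}

```text
time_s: 54.38
position: [0.478, 0.2837, 0.1138]
tcp_rot: [[-0.995, 0.095, 0.001], [0.095, 0.995, 0.0], [-0.001, 0.001, -1.0]]
force: [-0.1, -0.0, -4.0]
opening: 0.208
```

Run:
```python
from h import *
plan((.479,.2837,.09),174.7)
b=bot.capture("side");zoom(b,180,250,360,420,"w_s.png",4)
```

```text
t 54.38 pos [0.478  0.2837 0.1138] yaw 174.5 F [-0.1 -0.  -4. ] op 0.208
row [-0.005  0.     0.119] [ 0.     0.001 -0.002] steps k 1 1 rows min 0.4 0.0
```

View pics/w_s.png

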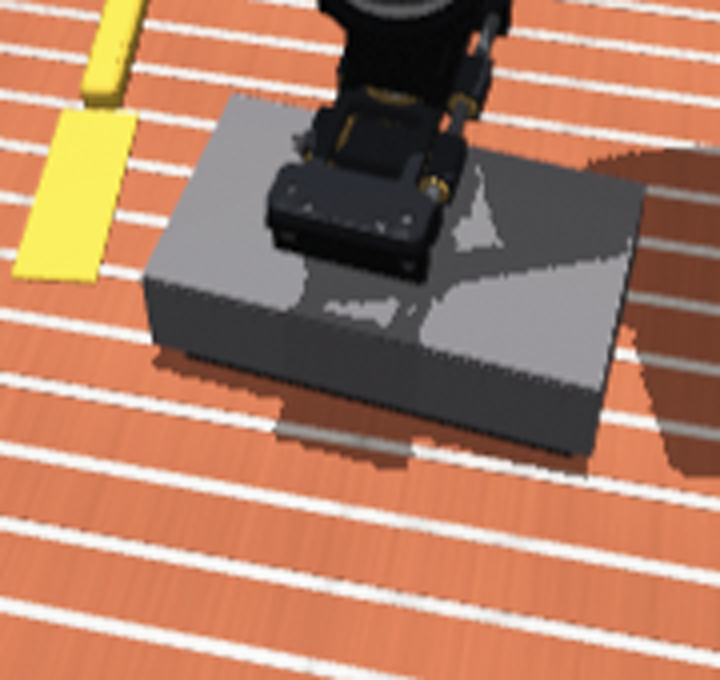

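Looks well centred; lower on.

{"method": "carry_out", "body": {
  "targets": [
    [-0.002, 0, 0.03, 0, 0, 0],
    [-0.002, 0, 0.06, 0, 0, 0],
    [-0.002, 0, 0.09, 0, 0, 0],
    [-0.002, 0, 0.11, 0, 0, 0],
    [-0.002, 0, 0.12, 0, 0, 0],
    [-0.002, 0, 0.125, 0, 0, 0],
    [-0.002, 0, 0.125, 0, 0, 0]
  ]
}}

```text
time_s: 55.3
position: [0.479, 0.2839, 0.0894]
tcp_rot: [[-0.995, 0.095, 0.003], [0.095, 0.995, 0.001], [-0.003, 0.001, -1.0]]
force: [0.3, 0.3, -5.0]
opening: 0.208
```

{"method": "carry_out", "body": {
  "targets": [
    [0, 0, 0.006, 0, 0, 0],
    [0, 0, 0.009, 0, 0, 0],
    [0, 0, 0.009, 0, 0, 0]
  ]
}}

```text
time_s: 55.68
position: [0.4792, 0.284, 0.0879]
tcp_rot: [[-0.995, 0.095, 0.003], [0.095, 0.995, 0.001], [-0.003, 0.001, -1.0]]
force: [-0.6, 0.8, -1.2]
opening: 0.204
```

{"method": "carry_out", "body": {
  "targets": [
    [0, 0, 0, 0, 0, 0],
    [0, 0, 0, 0, 0, 0],
    [0, 0, 0, 0, 0, 0],
    [0, 0, 0, 0, 0, 0],
    [0, 0, 0, 0, 0, 0],
    [0, 0, -0.2, 0, 0, 0],
    [0, 0, -0.5, 0, 0, 0],
    [0, 0, -0.8, 0, 0, 0],
    [0.1, -0.5, -1, 0, 0, 0],
    [0.2, -0.9, -1, 0, 0, 0],
    [0.2, -1, -1, 0, 0, 0],
    [0.2, -1, -1, 0, 0, 0]
  ],
  "jaw": 0.6
}}

```text
time_s: 57.18
position: [0.4184, 0.0862, 0.288]
tcp_rot: [[-0.995, 0.098, 0.003], [0.098, 0.995, 0.001], [-0.003, 0.001, -1.0]]
force: [0.2, 1.6, 0.1]
opening: 0.8
```

Run:
```python
from h import *
plan((.4,.08,.28),174.7)
a=bot.capture("top");cv2.imwrite("pics/x_t.png",a);b=bot.capture("side");cv2.imwrite("pics/x_s.png",b)
zoom(a,120,120,430,290,"x_tz.png",2)
```

```text
t 57.17 pos [0.4184 0.0862 0.288 ] yaw 174.4 F [0.2 1.6 0.1] op 0.8
row [ 0.089 -0.04   0.04 ] [ 0.001  0.002 -0.003] steps k 1 1 rows min 0.3 0.0
```

View pics/x_tz.png

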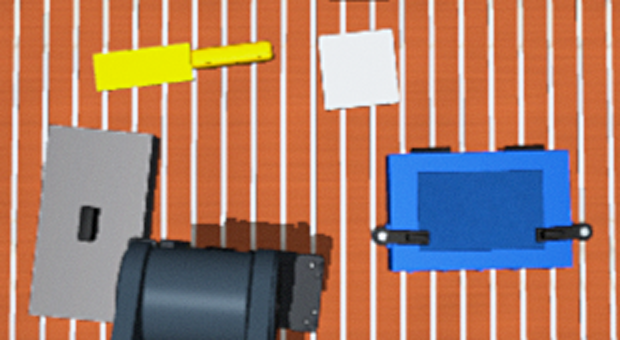

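View pics/x_s.png

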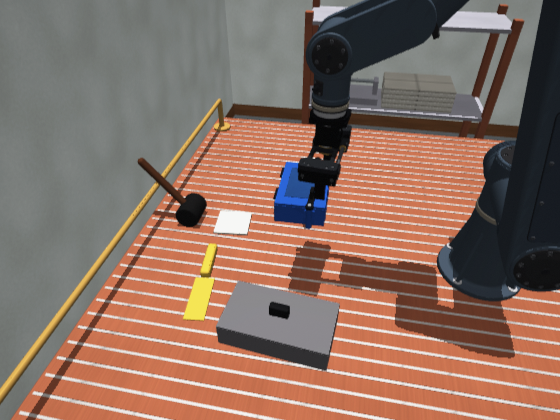

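Run:
```python
from h import *
for n in "ax":
    s=cv2.imread(f"pics/{n}_side.png" if n=="a" else "pics/x_s.png")
    zoom(s,205,270,350,375,f"y_{n}.png",4)
    c=blobs(s[270:375,205:350],(0,0,20),(180,40,200),500)[0]
    h=cv2.convexHull(c);ap=cv2.approxPolyDP(h,3,True)[:,0]+[205,270];print(n,ap.tolist())
```

```text
a [[238, 282], [338, 304], [327, 371], [219, 342], [217, 326]]
x [[237, 281], [337, 303], [326, 370], [219, 341], [216, 326]]
```

View pics/y_x.png

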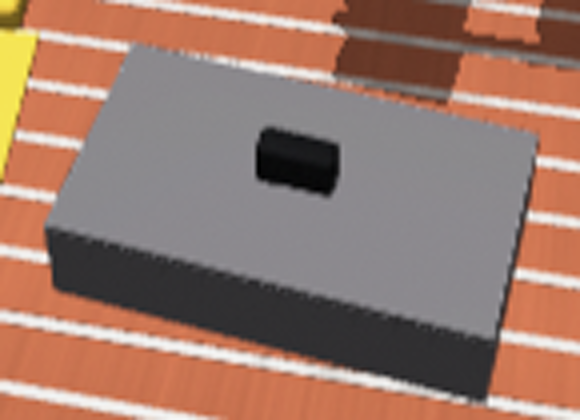

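The cover's outline matches its starting outline within 1 px, so it sits flat on the shelf over the tray. Handing in.

```bash
python3 -c "
from rig import bot
print(bot.hand_in())"
```

```text
the job is handed in; nothing more can be done
None
```

The job is handed in at about 57 s. Both pots that were in the tray are in the blue case. The lid is shut, both latches are turned home, and the grey cover is back over the empty tray.

What I did, in order:
- **Cover off:** I stood it on the shelf on the +y side of the tray.
- **Pots:** Only two were present. I put both in the case, and a top view before the lid was closed showed both standing inside.
- **Latches moved outward first:** They measured about 5° inward, which might have caught the lid. I nudged both outward before closing, which you did not ask for.
- **Lid:** I swung it shut and pressed until it met the rim, at 12 N.
- **Latches home:** I turned the left and then the right to their stops, where the force reached 5.1 N and 7.5 N.
- **Cover back:** It had been knocked about 2 cm aside while the arm was elsewhere. I measured its position again before picking it up.

Last checks, from the final top and side pictures:
- The lid looks flat and both latch bars lie straight across it.
- The cover's outline in the side view matches its starting outline within 1 px.
- The tile and trowel look unmoved. I judged this by eye and did not measure it.

Two measurements disagreed:
- **Cover centring:** The side view put the cover about 5 mm off the tray's centre just before I lowered it. I corrected by 2.5 mm, and it went down with no jam.
- **Knob position:** The wrist and top cameras differed by 5 to 8 mm along the length of the knob. I used a value between the two.

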